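Square a metal block in a drilling fixture and swing the clamp over it

ROBOT

A 7-joint arm with a two-finger parallel gripper is mounted at the origin on the work surface. World frame = base frame: x ahead of the robot, y to its left, z up, the work surface at z = 0. Lengths are in mm, angles in rad, forces in N, time in s.
With the tool pointing down it reaches from about 400 to 875 mm from the base axis. Payload 4.4 kg.
Tool frame: the origin (TCP) lies on the centre line of the jaws, within the pads' length; the fingertips stand 8 mm ahead of it and the grasp point (between the pads) lies 11 mm behind it; x points along the fingers, z is the direction in which the jaws open and shut, and the axes are right-handed (so a half turn about x gives the same grasp; the last joint's range is limited). The gripper opens to 85 mm and grips with 20 to 120 N. Pads are 22 mm wide; open, the fingers measure 114 mm over their backs; the gripper's body (76 mm by 85 mm) begins 54 mm behind the grasp point. The pads swing forward as they close: fully open they stand 13 mm farther back than shut.
Start: joints at [-0.066, 0.628, 0.038, 1.517, -0.027, 0.996, -0.02], TCP at [650.014, 0.028, 204.513] pointing down, gripper open.
Joint ranges: [-3.06, 3.06], [-0.37, 2.12], [-1.25, 1.32], [0.18, 2.47], [-1.1, 4.24], [0.23, 1.98], [-2.94, 2.94]. Speed limits (rad/s): [2.57, 2.57, 3.14, 3.14, 3.14, 3.14, 3.14].

INTERFACE

Orientations are given as [roll, pitch, yaw] about the fixed x, y, z axes, in that order (R = Rz(yaw) Ry(pitch) Rx(roll)).
In Python, from cell import ctrl, get_image, camera_params gives the robot as it stands. The module is installed in compiled form; this text tells all that it offers.
- The arm moves only by the shell command python3 -m handwheel 'ROWS'. ROWS is text: rows parted by semicolons, each of 7 numbers parted by spaces: the opening, from -1 (shut) to 1 (fully open), then the shift along the tool's x, y, z in mm, then the turn, a rotation vector about the tool's x, y, z in rad. In form: grip x y z wx wy wz; .... A call has 1 to 10 rows; each row shifts and turns the pose as measured when the row begins, along the tool's axes as they then stand; what a row does not reach is not made up. A row lasts 1/10 s, in which the tool goes at most 50 mm and 8.59 degrees, less where a joint would pass 70% of its speed; a pose out of reach is approached as far as the arm can. A call with a gripper value outside its range is refused whole. The fingers move at their own pace and stop on an object; the grip force is fixed at half the most. Time passes only in rows, so rows that do not move let the fingers close. It gives the time, the measured TCP pose, the force and the opening at its end, in the units of the state.
- ctrl.read_state(): the state, without advancing time (a new reading comes with each control period).
- get_image(name): name is "scene" or "side" or "wrist"; returns the picture (384x512x3 uint8, blue, green, red); there is no depth.
- camera_params(name): a dict with "fx", "fy", "cx", "cy" (pixels), "eye" and "orientation" of the camera in the world. Camera axes: x right, y up, looking along -z (the intrinsics and any distortion apply to the point x, -y, -z); pixel columns grow to the right and rows downward; lengths in mm; the calibration is good to about 2 mm. A picture is of the moment at which its call begins: read the wrist's pose just before it. camera_params takes no time and is no camera call; for the wrist camera it gives the pose at the moment of the call.
- ctrl.finish_job(): hands the job in, once; it reports no verdict.
The state is a dict: "clock": time; "qpos": joint angles; "qd": joint speeds; "tau": joint torques, N m; "eef_pos": TCP position; "tool_rot": TCP orientation; "force": force on the tool from outside, world axes, zero at the start; "torque": the same for the moment, N m; "width": finger opening in mm.
Only numpy, scipy, OpenCV 4.12 (cv2) and the standard library are available. Lean on these libraries where they do the work, as an engineer would, in place of code of your own. Each camera call takes 0.05 s, during which the arm holds its last target.

TASK

Set up the aluminium block in the drilling fixture by pushing only, never picking it up: push it flat against the long blue fence, and then slide it along the fence until its end is right up against the blue end stop, still flush with the fence. Then push the red knob of the clamp round until the clamp arm has swung all the way over the block, and leave everything there with the loose things on and around the fixture undisturbed.

Things in the scene. Friction and masses are not known exactly. Their poses are not given: they have to be found in the camera images.
- fixture: Fixed drilling fixture; place and yaw vary. Origin on the bench under its dark steel base plate (not its centre); z up, x across the plate towards the fence, y along the fence towards the end stop. In this frame (mm) the plate spans x -120..80, y -170..130, top at z 10. The seated block's origin is at x 25, y 20, z 10.
- fence (a point): Point on the plate at the foot of the fence face that the block goes against, at x 50, y -30, z 10 mm of the fixture frame; same axes as the fixture. The blue fence is a bar 240 mm long (y -150..90), 20 mm thick (x 50..70), its top 20 mm above the plate.
- stop (a point): Point on the plate at the foot of the end stop's face that the block goes against, at x 25, y 90, z 10 mm of the fixture frame; same axes. The blue end stop spans x -10..60, y 90..120 mm, its top 25 mm above the plate. The clamp pivots about the vertical line x 25, y 105 mm, on top of the stop.
- block: Loose aluminium block, about 0.5 kg, 50 mm (its x) by 140 mm (its y, the long way) by 25 mm high, lying on the base plate. Origin: centre of its underside; z up. It starts 45 to 95 mm short of the stop and clear of the fence, its axes within about 0.25 rad of the fixture's.
- clamp (a joint): Swing arm angle, rad: 0 = open, arm pointing from the pivot along the fixture's -x; grows counter-clockwise seen from above; at 1.57 (hard stop, fully closed) it points along the fixture's -y, over the block. Starts at 0 to 0.35. Stays where left; 1.5 to 2 N at the knob turns it. Flat steel arm 20 mm wide, 39 to 47 mm above the bench (4 mm over the block), ends 80 mm from the pivot.
- clamp_knob (a point): Centre of the top of the clamp's upright red knob: a cylinder 18 mm in diameter, standing 30 mm tall on the arm, 70 mm from the pivot; its top is 77 mm above the bench and its foot 47 mm.
- bushing: Bystander: loose brass ring standing on the base plate, 32 mm outside diameter, 22 mm tall. Origin: centre of its underside.
- bolt: Bystander: loose steel bolt standing on its head on the base plate, head 24 mm across, 42 mm tall. Origin: centre of its underside.
- spanner: Bystander: steel spanner lying on the bench to the right.
- screwdriver: Bystander: screwdriver lying on the bench to the left.
- oil: Bystander: green bottle, 64 mm in diameter, 170 mm tall, on the bench behind the fence. Origin: centre of its underside.
- jar: Bystander: jar with a steel cap, 70 mm in diameter, 80 mm tall, on the bench behind the fence. Origin: centre of its underside.
- offcut: Bystander: wooden offcut 90 x 60 x 45 mm, on the bench to the right. Origin: centre of its underside.
Not all that is in view belongs to the job. Of the things that look like the block, the largest one is meant.

How it is judged (in metres and radians):
On the way, in this order (a step that is already met when the one before it is completed fails the run):
1. the block lies flush against the fence, still short of the end stop (x of block in the frame of fixture above 0.0215 m and angle between the y axis of block and the y axis of fixture, either way round below 0.04 rad and y of block in the frame of fixture below 0.01 m), for 0.1 s.
2. flush with the fence, the block's end is against the end stop (x of block in the frame of fixture above 0.0215 m and angle between the y axis of block and the y axis of fixture, either way round below 0.04 rad and y of block in the frame of fixture above 0.0165 m), for 0.1 s.
3. the clamp arm is swung all the way over the seated block (all of step 2 and value of joint clamp above 1.4 rad), for 0.1 s.
At the end, for the whole second after the job is handed in: The block lies flat on the plate, within 3.5 mm of both the fence and the end stop and within 0.04 rad of parallel to the fence; the clamp is at 1.40 rad or more (fully closed 1.57); all at rest (all of step 3 and linear speed of block below 0.01 m/s and angular speed of block below 0.05 rad/s and velocity of joint clamp between -0.05 and 0.05 rad/s and z of block in the frame of fixture below 0.014 m and angle between block's own z axis and vertical below 0.05 rad); the robot touches nothing.
It fails at once if the block is lifted more than 6 mm off the plate, or tipped (z of block in the frame of fixture above 0.016 m or angle between block's own z axis and vertical above 0.12 rad).
It fails at once if a loose bystander is moved more than 20 mm (distance of any of bushing, bolt, spanner, screwdriver, oil, jar, offcut from where it was at the start of the episode above 0.02 m).
It fails at once if the bolt, bushing, bottle or jar is tipped over (angle between any of bolt, bushing, oil, jar's own z axis and vertical above 0.5 rad).
It also fails if it takes over 61 s, if anything falls off the work surface, if the arm or the gripper's body presses on something with over 40 N, if the wrist force passes 120 N, or if a joint passes its speed limit or range.

## Working session

There is one attempt and no reset: what is moved stays moved. The work goes in short steps, Python scripts to look and compute and a shell command to move; the robot and the scene stay as the last step left them, time stands still between calls to the robot, and variables do not carry over. Pictures are saved under pics/ and viewed, and the job is handed in when it is done.

```bash
mkdir -p pics; cat > h.py <<'E'
import numpy as np,cv2
from cell import ctrl,get_image,camera_params
def snap(n,tag):
    p=camera_params(n); im=get_image(n); cv2.imwrite(f'pics/{tag}.png',im); return im,p
E
python3 - <<'E'
from h import *
print(ctrl.read_state())
for n in('scene','side','wrist'):
    im,p=snap(n,n+'0'); print(n,p)
E
```

```text
{'clock': 0.0, 'qpos': array([-0.06577273,  0.62933193,  0.03848003,  1.51836841, -0.02703747,
        0.99631787, -0.01998871]), 'qd': array([ 0.00061164, -0.0004953 ,  0.00031435,  0.00043106,  0.00054603,
       -0.00097509, -0.00048477]), 'tau': array([-1.11932164e-03, -5.63405585e+01,  1.22606792e+00, -1.93450052e+01,
        1.09587883e-02,  1.05136272e-02, -8.84369996e-06]), 'eef_pos': array([ 6.49318244e+02, -5.86880274e-04,  2.03598907e+02]), 'tool_rot': array([-3.13343205,  1.56888969, -3.13349923]), 'force': array([-0.81178873,  0.34141695, -0.73326092]), 'torque': array([-0.0389207 , -0.07288372, -0.02830112]), 'width': 85.349316095822}
scene {'fx': 445.05220997164764, 'fy': 445.05220997164764, 'cx': 256.5744887617595, 'cy': 192.67648779383225, 'eye': array([1182.4112723 ,  661.06900564,  985.75773321]), 'orientation': array([0.7927453 , 0.01417499, 2.37990633])}
side {'fx': 393.5727214020323, 'fy': 393.5727214020323, 'cx': 252.8086520031712, 'cy': 186.41954115946376, 'eye': array([ 395.98208174, -910.83495261,  590.70445677]), 'orientation': array([ 1.05568793, -0.01662077, -0.14610918])}
wrist {'fx': 306.5792624135101, 'fy': 306.5792624135101, 'cx': 251.55876525286328, 'cy': 189.44796178764474, 'eye': array([648.75420445,  68.50689577, 372.54540994]), 'orientation': array([-0.27840845,  0.00161395, -0.00081157])}
```

View pics/scene0.png

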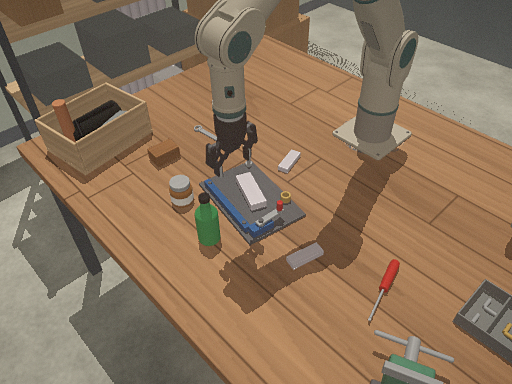

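View pics/side0.png

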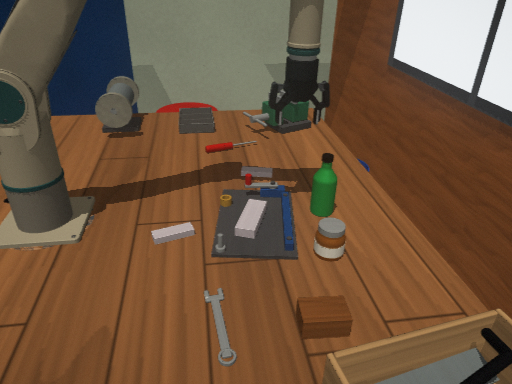

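View pics/wrist0.png

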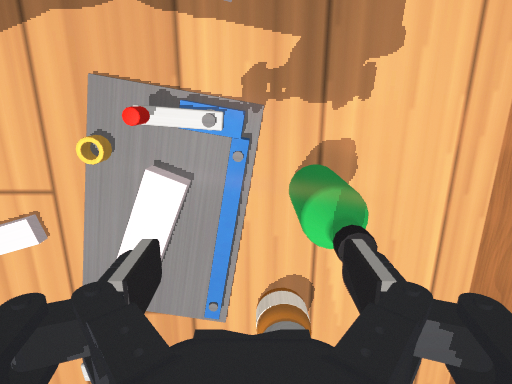

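```bash
python3 -m handwheel '-1 -35 -35 -10 0 0 0; -1 -35 -35 -10 0 0 0; -1 -35 -35 -10 0 0 0; -1 0 -10 0 0 0 0; -1 0 0 0 0 0 0; -1 0 0 0 0 0 0; -1 0 0 0 0 0 0'
python3 - <<'E'
from h import *
im,p=snap('wrist','wrist1'); print(p); cv2.imwrite('pics/w1big.png',cv2.resize(im,(800,600),interpolation=cv2.INTER_CUBIC))
E
```

```text
clock: 0.85
eef_pos: [617.3, -114.1, 306.4]
tool_rot: [2.893, 1.56, 2.898]
force: [0.4, 1.0, -0.3]
width: 0.1
{'fx': 306.5792624135101, 'fy': 306.5792624135101, 'cx': 251.55876525286328, 'cy': 189.44796178764474, 'eye': array([617.75593187, -46.05269222, 475.39145569]), 'orientation': array([-0.27564658,  0.01068721,  0.00472615])}
```

View pics/w1big.png

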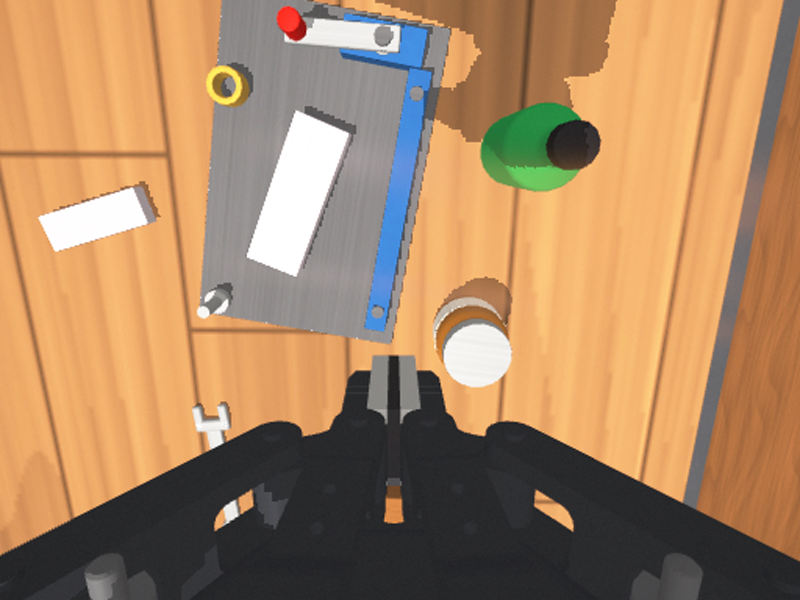

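```bash
cat >> h.py <<'E'
from scipy.spatial.transform import Rotation as Ro
def ray(p,uv,z):
    uv=np.atleast_2d(uv).astype(float)
    d=np.c_[(uv[:,0]-p['cx'])/p['fx'],-(uv[:,1]-p['cy'])/p['fy'],-np.ones(len(uv))]
    d=d@Ro.from_euler('xyz',p['orientation']).as_matrix().T
    t=(z-p['eye'][2])/d[:,2]
    return (p['eye']+d*t[:,None])[:,:2]
def rect(p,mask,z):
    c=max(cv2.findContours(mask.astype(np.uint8),0,cv2.CHAIN_APPROX_NONE)[0],key=cv2.contourArea)[:,0,:]
    w=ray(p,c,z).astype(np.float32)
    return cv2.minAreaRect(w),w
def masks(im):
    b,g,r=[im[...,i].astype(int) for i in range(3)]
    return dict(white=(b>225)&(g>225)&(r>225), blue=(b>r+70)&(b>g+40), red=(r>150)&(g<70)&(b<70), yel=(r>130)&(g>110)&(b<60)&(g>0.7*r))
E
python3 - <<'E'
from h import *
im=cv2.imread('pics/wrist1.png')
p={'fx':306.5792624135101,'fy':306.5792624135101,'cx':251.55876525286328,'cy':189.44796178764474,'eye':np.array([617.75593187,-46.05269222,475.39145569]),'orientation':np.array([-0.27564658,0.01068721,0.00472615])}
m=masks(im)
n,l,st,ce=cv2.connectedComponentsWithStats(m['white'].astype(np.uint8))
for i in range(1,n):
    if st[i,4]>150: print('white',st[i],ce[i],rect(p,l==i,35)[0])
n,l,st,ce=cv2.connectedComponentsWithStats(m['blue'].astype(np.uint8))
for i in range(1,n):
    if st[i,4]>100: print('blue',st[i],rect(p,l==i,30)[0])
for k,z in(('red',77),('yel',32)):
    n,l,st,ce=cv2.connectedComponentsWithStats(m[k].astype(np.uint8))
    for i in range(1,n):
        if st[i,4]>30: print(k,st[i],ce[i],ray(p,ce[i],z))
s=1.5625
for nm,uv,z in (('plateBL',(200,315),10),('plateBR',(391,343),10),('plateTR',(450,30),10),('bolt top',(205,311),52),('pivot',(382,37),47),('knob',(289,20),77),('bush',(227,82),32),('screwT',(417,93),30),('screwB',(377,312),30)):
    print(nm,ray(p,np.array(uv)/s,z))
E
```

```text
white [191  13  64  19 727] [221.70288858  21.7826685 ] ((575.396484375, 54.901611328125), (17.550092697143555, 81.91246032714844), 85.43362426757812)
white [ 158   71   65  106 3508] [189.57981756 123.33551881] ((524.5537109375, -77.89409637451172), (139.04232788085938, 49.361045837402344), 67.647705078125)
white [  25  120   69   41 1537] [ 59.44827586 140.22901757] ((336.65667724609375, -99.64260864257812), (94.52379608154297, 33.52848815917969), 16.483409881591797)
white [ 284  208   43   39 1327] [305.13639789 227.08666164] ((696.5299072265625, -230.8018341064453), (65.21812438964844, 63.16865539550781), 0.5726776123046875)
white [124 261  22  26 236] [135.27542373 273.32627119] ((425.3256530761719, -314.70526123046875), (32.544010162353516, 44.90669250488281), 4.54119873046875)
blue [ 217    9   59  203 2990] ((612.8968505859375, -66.16314697265625), (75.48888397216797, 278.847900390625), 4.218355655670166)
red [177   4  17  22 241] [185.24896266  14.13278008] [[535.78014374  52.87611282]]
plateBL [[ 415.45338541 -199.49261799]]
plateBR [[ 611.50379734 -228.44685063]]
plateTR [[661.89777177  63.62939575]]
bolt top [[ 438.79892561 -181.68983543]]
pivot [[603.80580858  49.71933017]]
knob [[535.51845352  54.26295456]]
bush [[470.39441404  18.00149265]]
screwT [[633.37846698  10.05626108]]
screwB [[ 597.99409337 -188.3939142 ]]
```

```bash
python3 - <<'E'
from h import *
im=cv2.imread('pics/wrist1.png')
p={'fx':306.5792624135101,'fy':306.5792624135101,'cx':251.55876525286328,'cy':189.44796178764474,'eye':np.array([617.75593187,-46.05269222,475.39145569]),'orientation':np.array([-0.27564658,0.01068721,0.00472615])}
m=masks(im)['blue']
L=[];Rr=[]
for v in range(60,200,2):
    u=np.where(m[v])[0]; L.append((u[0],v)); Rr.append((u[-1]+1,v))
for nm,e in(('L',L),('R',Rr)):
    w=ray(p,e,30).astype(np.float32)
    f=cv2.fitLine(w,cv2.DIST_HUBER,0,.01,.01).ravel(); 
    if f[1]<0:f[:2]*=-1
    print(nm,f, 'yaw',-np.arctan2(f[0],f[1]), 'res',np.abs((w-f[2:])@np.array([f[1],-f[0]])).max())
# left plate edge points in big: (216,30)?,(200,315)
g=cv2.cvtColor(im,cv2.COLOR_BGR2GRAY).astype(float)
cr=im[0:110,120:300]; cv2.imwrite('pics/cr1.png',cv2.resize(cr,None,fx=4.4,fy=4.4,interpolation=cv2.INTER_CUBIC)[:600])
cr=im[140:225,120:270]; cv2.imwrite('pics/cr2.png',cv2.resize(cr,None,fx=5,fy=5,interpolation=cv2.INTER_CUBIC))
E
```

```text
L [ 1.7252402e-01  9.8500532e-01  6.0655609e+02 -8.4285942e+01] yaw -0.17339155 res 0.727704
R [ 1.7134933e-01  9.8521036e-01  6.2641412e+02 -8.4173798e+01] yaw -0.17219909 res 0.85429865
```

View pics/cr1.png

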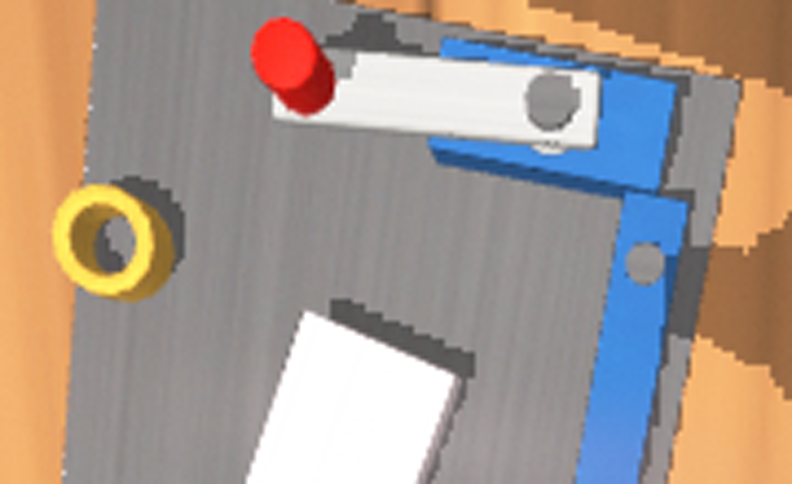

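View pics/cr2.png

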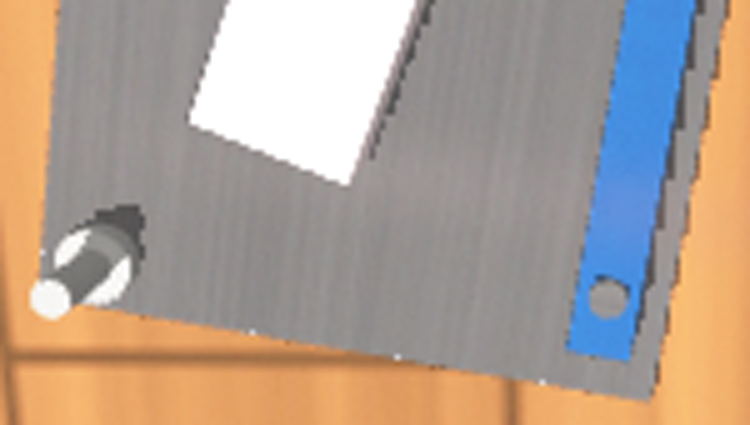

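```bash
cat >> h.py <<'E'
P1={'fx':306.5792624135101,'fy':306.5792624135101,'cx':251.55876525286328,'cy':189.44796178764474,'eye':np.array([617.75593187,-46.05269222,475.39145569]),'orientation':np.array([-0.27564658,0.01068721,0.00472615])}
E
python3 - <<'E'
from h import *
p=P1; y=-0.173; R=np.array([[np.cos(y),-np.sin(y)],[np.sin(y),np.cos(y)]])
for nm,uv,z,f in (('fenceBL',(233,210),30,(50,-150)),('fBR',(246,212),30,(70,-150)),('stopL',(218.9,32.5),35,(-10,90)),('plBR',(250.4,220),10,(80,-170)),('plTR',(288.3,18.2),10,(80,130)),('pivot',(245.5,22.8),47,(25,105)),('fencemid',(0,0),0,None)):
    if f: print(nm, ray(p,uv,z)[0]-R@np.array(f))
w=ray(p,(0,0),1)
fm=np.array([606.556,-84.286]); 
import itertools
O=np.array([ray(p,uv,z)[0]-R@np.array(f) for uv,z,f in(((233,210),30,(50,-150)),((246,212),30,(70,-150)),((218.9,32.5),35,(-10,90)),((250.4,220),10,(80,-170)))]).mean(0)
print('O',O,'fence x',(R.T@(fm-O))[0])
for nm,q in(('block',(524.55,-77.9)),('bolt top',ray(p,(50/5+120,300/5+140),52)[0]),('bush',ray(p,(103/4.4+120,238/4.4),32)[0]),('knob',ray(p,(280/4.4+120,52/4.4),77)[0]),('bottle',ray(p,(570/1.5625,145/1.5625),170)[0]),('jar',ray(p,(477/1.5625,352/1.5625),80)[0])):
    print(nm,q,R.T@(np.array(q)-O))
E
```

```text
fenceBL [561.73062137 -48.8056872 ]
fBR [562.05439669 -48.45952502]
stopL [564.35491304 -48.43229331]
plBR [562.22423079 -48.0440495 ]
plTR [561.07650161 -49.43594496]
pivot [562.39050495 -48.40823759]
O [562.59104047 -48.43538876] fence x 49.47994976886757
block (524.55, -77.9) [-32.4012045  -35.57310814]
bolt top [ 436.89376482 -183.1707617 ] [-100.62784234 -154.3614692 ]
bush [467.69773193  15.99998875] [-104.56861454   47.13876042]
knob [534.03162725  55.28014298] [-45.98651995  97.25117783]
bottle [721.68730521 -36.51048067] [154.66866681  39.13346896]
jar [ 688.62259236 -208.85130856] [ 151.76398164 -136.32649513]
```

```bash
cat >> h.py <<'E'
O=np.array([562.2,-48.5]); YAW=-0.173
RF=np.array([[np.cos(YAW),-np.sin(YAW)],[np.sin(YAW),np.cos(YAW)]])
def st():
    s=ctrl.read_state(); f=RF.T@(s['eef_pos'][:2]-O); R=Ro.from_euler('xyz',s['tool_rot'])
    z=R.as_matrix()[:,2]; print('t%.2f fix (%.1f,%.1f) z %.1f zhead %.3f tilt %.3f'%(s['clock'],*f,s['eef_pos'][2],np.arctan2(z[1],z[0])-YAW,np.arccos(-R.as_matrix()[2,0])),'F fix',np.round(np.r_[RF.T@s['force'][:2],s['force'][2]],1),'w %.0f'%s['width'],'q7 %.2f'%s['qpos'][6]); return s,R
def go(fx,fy,z,head):
    # head: heading of tool z in fixture frame
    s,R=st(); h=head+YAW
    T=np.c_[[0,0,-1],[-np.sin(h),np.cos(h),0],[np.cos(h),np.sin(h),0]]
    d=np.r_[O+RF@[fx,fy],z]-s['eef_pos']
    Td=R.inv()*Ro.from_matrix(T)
    print('shift in tool now',np.round(R.inv().apply(d),1),'in goal tool',np.round(T.T@d,1),'rotvec',np.round(Td.as_rotvec(),3))
E
python3 -c "
from h import *
go(-100,-40,150,np.pi/2)"
```

```text
t0.90 fix (65.4,-54.7) z 306.2 zhead 0.179 tilt 0.011 F fix [ 0.   0.4 -0.7] w 0 q7 0.17
shift in tool now [ 158.1   43.5 -158.4] in goal tool [156.2 165.4  14.7] rotvec [-1.392 -0.007 -0.01 ]
```

```bash
python3 -m handwheel '1 0 0 0 -0.14 0 0; 1 0 0 0 -0.14 0 0; 1 0 0 0 -0.14 0 0; 1 0 0 0 -0.14 0 0; 1 0 0 0 -0.14 0 0; 1 0 0 0 -0.14 0 0; 1 0 0 0 -0.14 0 0; 1 0 0 0 -0.14 0 0; 1 0 0 0 -0.14 0 0; 1 0 0 0 -0.13 0 0'
python3 -c "
from h import *
go(-100,-40,100,np.pi/2)"
```

```text
clock: 1.9
eef_pos: [615.6, -94.3, 294.8]
tool_rot: [1.252, 1.538, 2.73]
force: [-0.2, 0.5, -0.7]
width: 85.9
t1.90 fix (60.5,-35.9) z 294.8 zhead 1.651 tilt 0.033 F fix [-0.3  0.4 -0.7] w 86 q7 1.44
shift in tool now [199.8 154.2   6.7] in goal tool [194.8 160.5  -4.1] rotvec [ 0.08   0.009 -0.031]
```

```bash
python3 -m handwheel '1 10 40 0 0.04 0.005 -0.015; 1 20 35 0 0.04 0.005 -0.015; 1 25 35 0 0 0 0; 1 25 25 0 0 0 0; 1 25 15 0 0 0 0; 1 25 5 0 0 0 0; 1 0 0 0 0 0 0'
python3 -c "
from h import *
go(-100,-40,40,np.pi/2)"
```

```text
clock: 2.6
eef_pos: [454.0, -60.5, 157.3]
tool_rot: [1.014, 1.561, 2.428]
force: [0.0, -0.3, 0.1]
width: 85.6
t2.60 fix (-104.6,-30.4) z 157.3 zhead 1.587 tilt 0.010 F fix [ 0.1 -0.2  0.1] w 86 q7 1.27
shift in tool now [117.2  -5.4 -10.3] in goal tool [117.3  -4.6  -9.6] rotvec [ 0.016  0.005 -0.009]
```

```bash
python3 -m handwheel '1 25 -2 -3 0.016 0.005 -0.009; 1 30 -2 -3 0 0 0; 1 30 0 -2 0 0 0; 1 25 0 -2 0 0 0;1 0 0 0 0 0 0'
python3 - <<'E'
from h import *
go(-100,-40,16,np.pi/2)
im,p=snap('side','side1'); cv2.imwrite('pics/s1c.png',cv2.resize(im[130:290,120:360],None,fx=3.3,fy=3.3))
E
```

```text
clock: 3.1
eef_pos: [464.4, -66.8, 46.8]
tool_rot: [-1.245, 1.561, 0.16]
force: [-0.0, 1.1, 1.4]
width: 85.3
t3.10 fix (-93.2,-34.8) z 46.8 zhead 1.578 tilt 0.010 F fix [-0.2  1.1  1.4] w 85 q7 1.17
shift in tool now [30.7  7.1 -5.2] in goal tool [30.8  6.8 -5.2] rotvec [0.007 0.003 0.009]
```

View pics/s1c.png

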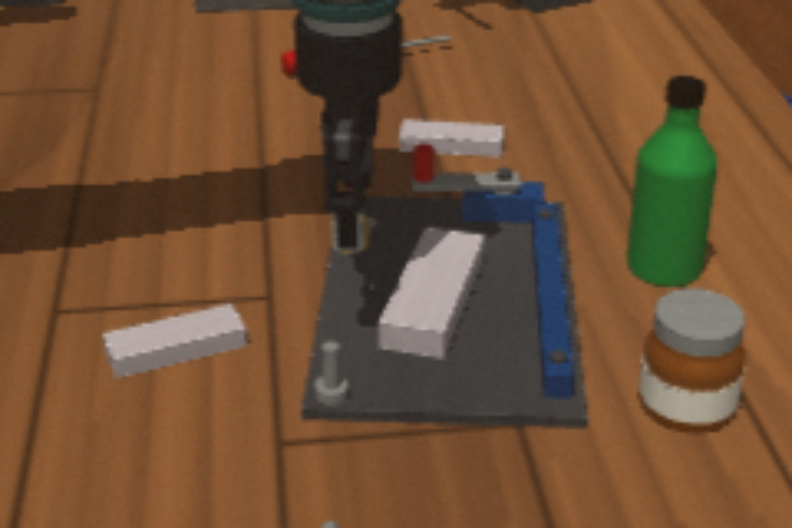

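```bash
python3 -m handwheel '1 0 7 -5 0 0 0.009; 1 15 0 0 0 0 0; 1 14 0 0 0 0 0;1 0 0 0 0 0 0'
python3 -c "
from h import *
go(-60,-40,17,np.pi/2)"
```

```text
clock: 3.55
eef_pos: [462.2, -70.5, 24.2]
tool_rot: [-1.208, 1.558, 0.198]
force: [-0.5, 0.5, 0.2]
width: 85.3
t3.55 fix (-94.8,-38.9) z 24.2 zhead 1.579 tilt 0.012 F fix [-0.6  0.4  0.2] w 85 q7 1.16
shift in tool now [  7.6 -34.7  -1.4] in goal tool [  7.2 -34.8  -1.1] rotvec [0.008 0.004 0.012]
```

```bash
python3 -m handwheel '1 8 0 0 0 0.004 0.012; 1 0 -10 0 0 0 0; 1 0 -10 0 0 0 0; 1 0 -10 0 0 0 0; 1 0 -8 0 0 0 0; 1 0 -8 0 0 0 0'
python3 - <<'E'
from h import *
go(-11,-40,17,np.pi/2)
im,p=snap('side','side2'); cv2.imwrite('pics/s2c.png',cv2.resize(im[130:290,120:360],None,fx=3.3,fy=3.3))
E
```

```text
clock: 4.15
eef_pos: [514.2, -79.2, 20.2]
tool_rot: [-1.443, 1.566, -0.038]
force: [0.4, -0.2, -1.2]
width: 85.5
t4.15 fix (-42.0,-38.5) z 20.2 zhead 1.578 tilt 0.005 F fix [ 0.4 -0.1 -1.2] w 85 q7 1.19
shift in tool now [  3.4 -30.9  -1.7] in goal tool [  3.2 -31.   -1.5] rotvec [0.007 0.001 0.005]
```

View pics/s2c.png

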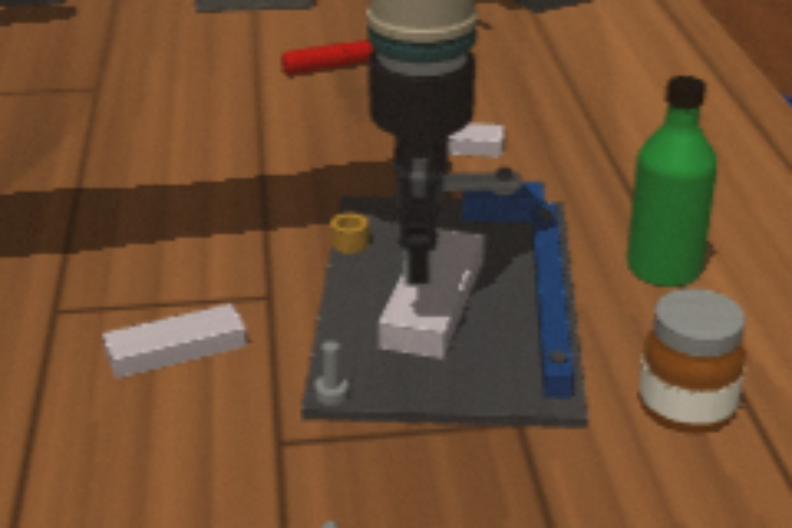

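```bash
python3 - <<'E'
from h import *
p=camera_params('side')
for uv in((246.7,214.8),):
  for z in(20,35,50,70,90): print(z,RF.T@(ray(p,uv,z)[0]-O))
im=cv2.imread('pics/side2.png'); cv2.imwrite('pics/s2d.png',cv2.resize(im[160:250,210:300],None,fx=6.6,fy=6.6,interpolation=cv2.INTER_CUBIC))
# project known
def proj(P):
    c=Ro.from_euler('xyz',p['orientation']).as_matrix().T@(np.array(P)-p['eye']); return p['cx']+p['fx']*c[0]/-c[2], p['cy']-p['fy']*c[1]/-c[2]
for f in((50,-150,30),(80,-170,10),(-42,-88,25),(-42,12,25),(-42,-38,20)): print(f,proj(np.r_[O+RF@f[:2],f[2]]))
E
```

```text
20 [-44.80847521 -21.09374678]
35 [-44.03278565 -43.61805195]
50 [-43.25709609 -66.14235712]
70 [-42.22284334 -96.17476402]
90 [ -41.18859059 -126.20717091]
(50, -150, 30) (np.float64(285.51595581549793), np.float64(243.34298732793587))
(80, -170, 10) (np.float64(298.52875655095494), np.float64(256.1165689580678))
(-42, -88, 25) (np.float64(246.76066498641583), np.float64(228.2490661105631))
(-42, 12, 25) (np.float64(248.26448158234015), np.float64(206.412306995452))
(-42, -38, 20) (np.float64(247.52546291876587), np.float64(218.47747055925785))
```

View pics/s2d.png

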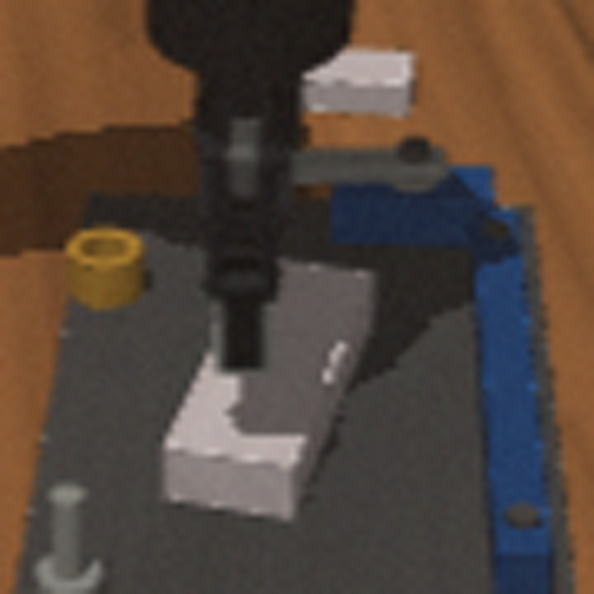

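```bash
python3 - <<'E'
from h import *
im,p=snap('scene','scene2'); cv2.imwrite('pics/sc2c.png',cv2.resize(im[110:270,160:340],None,fx=3.7,fy=3.7,interpolation=cv2.INTER_CUBIC))
im,p=snap('wrist','wrist2'); print(p['eye'],p['orientation'])
E
```

```text
[444.39048829 -68.88067916 188.56278267] [-2.85036142e-01 -5.86774655e-04  1.40415490e+00]
```

View pics/sc2c.png

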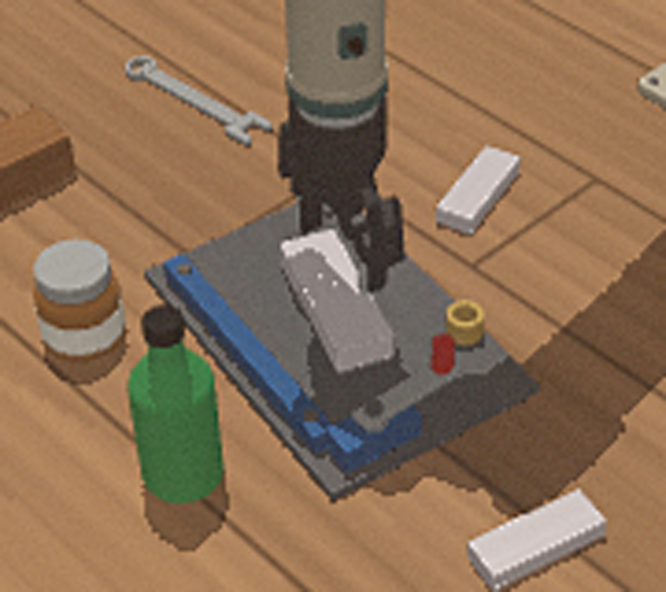

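View pics/wrist2.png

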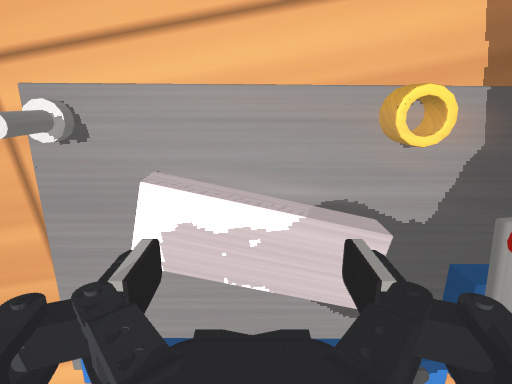

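```bash
python3 - <<'E'
from h import *
p=camera_params('scene')
for z in(20,25,35,50,70): print(z,RF.T@(ray(p,(262.2,187.8),z)[0]-O))
p=camera_params('wrist')
for uv in((150,240),(362,240)):
  for z in(20,25,35,50,70): print(uv,z,RF.T@(ray(p,uv,z)[0]-O))
st()
im=cv2.imread('pics/wrist2.png'); m=masks(im)
E
```

```text
20 [-70.59790148 -25.11322701]
25 [-67.70169315 -20.81166953]
35 [-61.90927649 -12.20855456]
50 [-53.22065151   0.6961179 ]
70 [-41.63581819  17.90234784]
(150, 240) 20 [ -32.63101989 -100.8995263 ]
(150, 240) 25 [-35.0366067  -99.10471124]
(150, 240) 35 [-39.8477803  -95.51508112]
(150, 240) 50 [-47.06454071 -90.13063594]
(150, 240) 70 [-56.68688792 -82.95137569]
(362, 240) 20 [-33.44662924  26.55793077]
(362, 240) 25 [-35.82801293  24.57045931]
(362, 240) 35 [-40.59078029  20.59551638]
(362, 240) 50 [-47.73493133  14.633102  ]
(362, 240) 70 [-57.26046606   6.68321615]
t4.30 fix (-42.5,-38.5) z 20.0 zhead 1.578 tilt 0.005 F fix [ 0.3 -0.4 -0.1] w 85 q7 1.19
```

```bash
python3 -m handwheel '1 -12 0 0 0 0 0; 1 0 20 0 0 0 0; 0.2 0 25 0 0 0 0; 0.2 0 15 0 0 0 0; 0.2 0 0 0 0 0 0; 0.2 0 0 0 0 0 0'
python3 - <<'E'
from h import *
go(-100,-40,20,np.pi/2)
im,p=snap('side','side3'); cv2.imwrite('pics/s3c.png',cv2.resize(im[130:290,180:320],None,fx=3.7,fy=3.7))
im,p=snap('scene','scene3'); cv2.imwrite('pics/sc3c.png',cv2.resize(im[110:270,160:340],None,fx=3.7,fy=3.7,interpolation=cv2.INTER_CUBIC))
E
```

```text
clock: 4.9
eef_pos: [451.2, -68.8, 35.2]
tool_rot: [-1.552, 1.566, -0.146]
force: [1.2, -0.3, -0.5]
width: 51.4
t4.90 fix (-105.9,-39.1) z 35.2 zhead 1.579 tilt 0.005 F fix [ 1.2 -0.1 -0.5] w 51 q7 1.16
shift in tool now [15.3 -5.8 -1. ] in goal tool [15.2 -5.9 -0.9] rotvec [0.008 0.    0.005]
```

View pics/s3c.png

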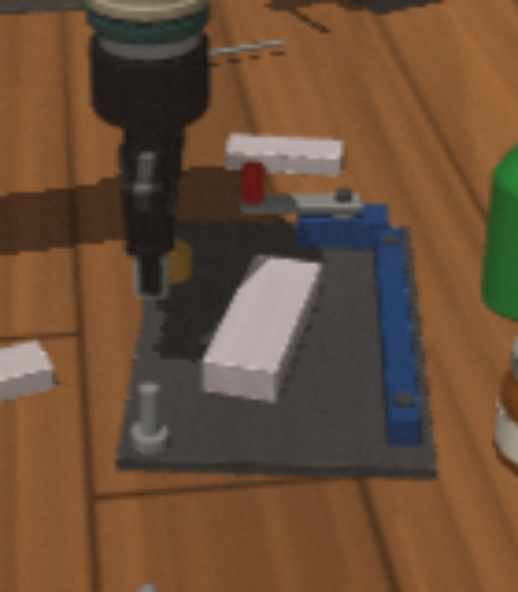

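View pics/sc3c.png

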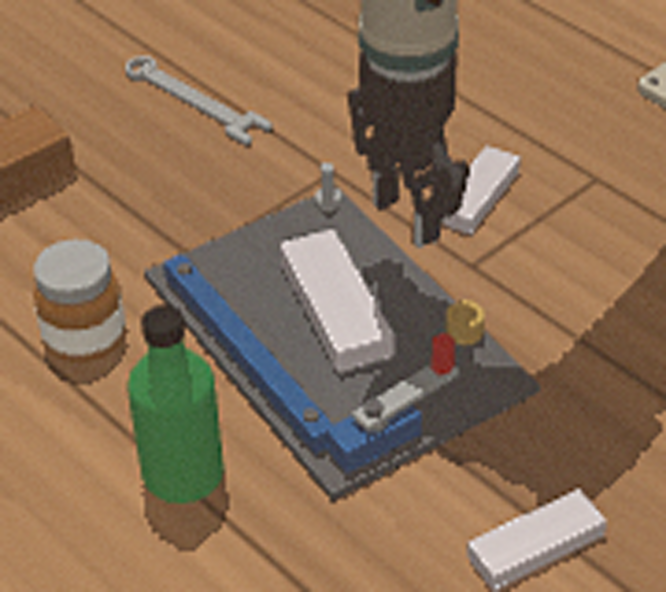

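```bash
cat >> h.py <<'E'
def tri(pa,ua,pb,ub):
    M=np.zeros((3,3));b=np.zeros(3)
    for p,u in((pa,ua),(pb,ub)):
        d=np.array([(u[0]-p['cx'])/p['fx'],-(u[1]-p['cy'])/p['fy'],-1]); d=Ro.from_euler('xyz',p['orientation']).as_matrix()@d; d/=np.linalg.norm(d)
        A=np.eye(3)-np.outer(d,d); M+=A;b+=A@p['eye']
    x=np.linalg.solve(M,b); return np.r_[RF.T@(x[:2]-O),x[2]]
E
python3 - <<'E'
from h import *
ps,pd=camera_params('scene'),camera_params('side')
print(tri(ps,(264.1,166.2),pd,(220.5,210.3)))
print('bolt top',tri(ps,(160+327/3.7,110+166/3.7),pd,(180+149/3.7,130+385/3.7)))
print('knob top',tri(ps,(160+444/3.7,110+338/3.7),pd,(180+253/3.7,130+168/3.7)))
E
```

```text
[-107.2951604   -67.18225794   61.42946374]
bolt top [-101.03270124 -151.14586839   52.27808118]
knob top [-47.14308864  97.16616768  74.70513358]
```

```bash
python3 - <<'E'
from h import *
for z in (290,300,310,320,330): print(z,ray(P1,(251.5,228.5),z))
E
python3 -m handwheel '0.2 10 5 -1 0 0 0; 0.2 8 0 0 0 0 0; 0.2 0 0 0 0 0 0;0.2 0 0 0 0 0 0'
python3 - <<'E'
from h import *
st()
im,p=snap('side','side4'); cv2.imwrite('pics/s4c.png',cv2.resize(im[130:290,180:320],None,fx=3.7,fy=3.7))
im,p=snap('scene','scene4'); cv2.imwrite('pics/sc4c.png',cv2.resize(im[110:270,160:340],None,fx=3.7,fy=3.7,interpolation=cv2.INTER_CUBIC))
E
```

```text
290 [[ 616.10913728 -124.96107135]]
300 [[ 616.19796524 -120.70475981]]
310 [[ 616.28679321 -116.44844828]]
320 [[ 616.37562118 -112.19213674]]
330 [[ 616.46444914 -107.93582521]]
clock: 5.4
eef_pos: [450.9, -69.4, 16.6]
tool_rot: [-1.466, 1.561, -0.061]
force: [-0.2, 0.3, -0.4]
width: 51.2
t5.40 fix (-106.1,-39.8) z 16.6 zhead 1.578 tilt 0.010 F fix [-0.3  0.2 -0.4] w 51 q7 1.13
```

View pics/s4c.png

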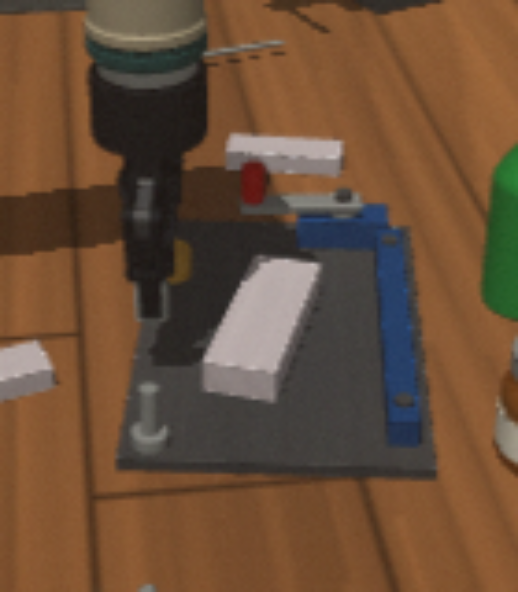

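View pics/sc4c.png

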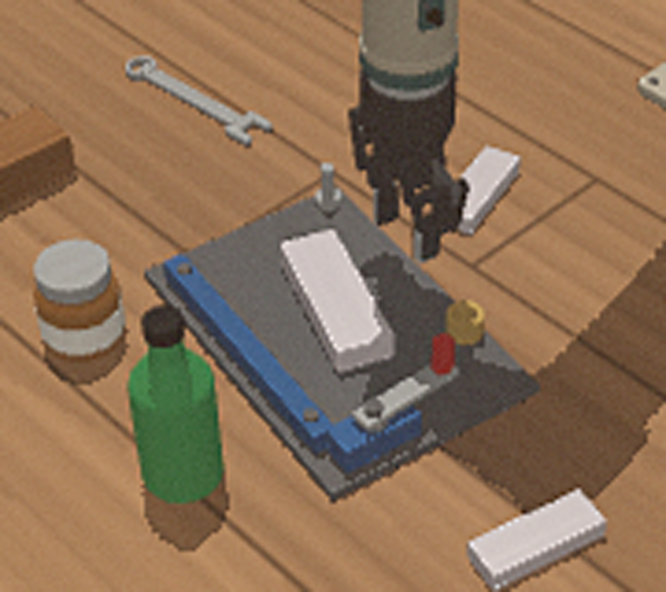

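```bash
python3 -m handwheel '0.2 12 0 0 0.005 0.005 0; 0.2 10 0 0 0 0 0; 0.2 0 0 0 0 0 0'
python3 - <<'E'
from h import *
st()
im,p=snap('side','side5'); cv2.imwrite('pics/s5c.png',cv2.resize(im[130:290,180:320],None,fx=3.7,fy=3.7))
E
```

```text
clock: 5.8
eef_pos: [452.7, -69.7, -4.8]
tool_rot: [-1.901, 1.557, -0.501]
force: [-0.7, -0.1, 0.1]
width: 51.4
t5.80 fix (-104.2,-39.8) z -4.8 zhead 1.573 tilt 0.014 F fix [-0.7 -0.2  0.1] w 51 q7 0.82
```

View pics/s5c.png

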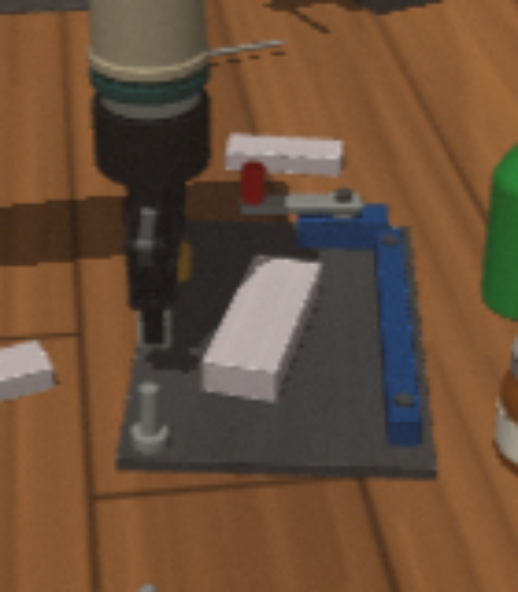

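```bash
python3 -m handwheel '0.2 0 -10 0 0 0.007 0.007; 0.2 0 -10 0 0 0 0; 0.2 0 -10 0 0 0 0; 0.2 0 -8 0 0 0 0; 0.2 0 -8 0 0 0 0;0.2 0 -8 0 0 0 0'
python3 - <<'E'
from h import *
go(-12,-40,-5,np.pi/2)
im,p=snap('side','side6'); cv2.imwrite('pics/s6c.png',cv2.resize(im[130:290,180:320],None,fx=3.7,fy=3.7))
E
```

```text
clock: 6.45
eef_pos: [504.6, -80.1, -2.7]
tool_rot: [3.041, 1.558, -1.845]
force: [-3.2, 0.1, 0.6]
width: 51.2
t6.45 fix (-51.3,-41.0) z -2.7 zhead 1.570 tilt 0.013 F fix [-3.2 -0.4  0.6] w 51 q7 0.90
shift in tool now [  2.2 -39.3   1.1] in goal tool [  2.3 -39.3   1. ] rotvec [-0.    -0.013 -0.001]
```

View pics/s6c.png

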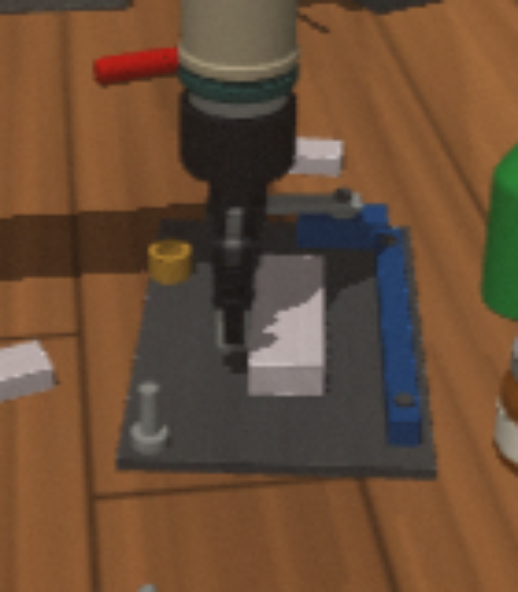

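Contact made (3 N) and the block has squared up to the tool. Continue towards the fence.

```bash
python3 -m handwheel '0.2 1 -9 0 0 0 0; 0.2 0 -8 0 0 0 0; 0.2 0 -8 0 0 0 0; 0.2 0 -5 0 0 0 0'
python3 -c "
from h import *
go(-12,-41,-4,np.pi/2)"
```

```text
clock: 6.9
eef_pos: [531.3, -84.5, -4.2]
tool_rot: [2.525, 1.553, -2.359]
force: [-5.7, 1.0, 3.8]
width: 51.4
t6.90 fix (-24.2,-40.8) z -4.2 zhead 1.572 tilt 0.018 F fix [-5.8  0.   3.8] w 51 q7 0.94
shift in tool now [ -0.3 -12.2  -0.2] in goal tool [ -0.2 -12.2  -0.2] rotvec [ 0.001 -0.014 -0.01 ]
```

```bash
python3 -m handwheel '0.2 -1 -5 0 0 -0.014 -0.01; 0.2 0 -4 0 0 0 0; 0.2 0 -4 0 0 0 0'
python3 - <<'E'
from h import *
go(-12,-41,-4,np.pi/2)
im,p=snap('side','side7'); cv2.imwrite('pics/s7c.png',cv2.resize(im[130:290,180:320],None,fx=3.7,fy=3.7))
E
```

```text
clock: 7.2
eef_pos: [543.8, -86.5, -3.4]
tool_rot: [1.092, 1.569, 2.492]
force: [-4.3, 1.3, 3.6]
width: 51.1
t7.20 fix (-11.6,-40.6) z -3.4 zhead 1.573 tilt 0.002 F fix [-4.4  0.6  3.6] w 51 q7 0.96
shift in tool now [ 0.6  0.4 -0.4] in goal tool [ 0.6  0.4 -0.4] rotvec [ 0.002  0.001 -0.002]
```

View pics/s7c.png

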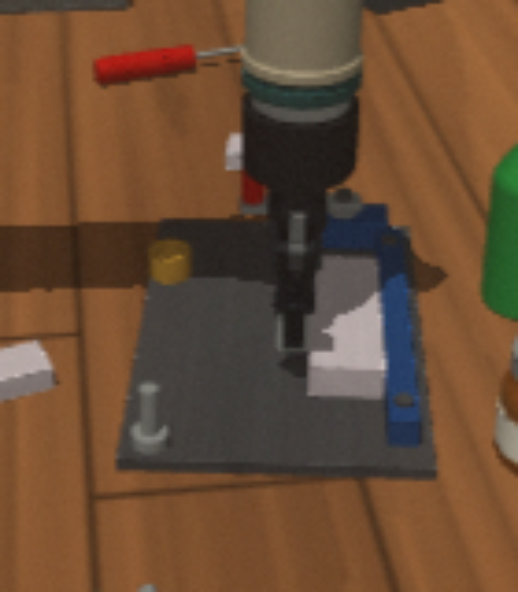

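```bash
python3 -m handwheel '0.2 0 -2 0 0 0 0; 0.2 0 -2 0 0 0 0';python3 -c "
from h import *
st()"; python3 -m handwheel '0.2 0 -2 0 0 0 0; 0.2 0 -2 0 0 0 0';python3 -c "
from h import *
st()"
```

```text
clock: 7.45
eef_pos: [544.0, -86.5, -3.7]
tool_rot: [1.617, 1.561, 3.016]
force: [-7.6, 2.3, 6.1]
width: 51.2
t7.45 fix (-11.3,-40.6) z -3.7 zhead 1.572 tilt 0.009 F fix [-7.9  0.9  6.1] w 51 q7 0.97
clock: 7.65
eef_pos: [543.7, -86.6, -3.9]
tool_rot: [1.693, 1.553, 3.092]
force: [-7.6, 2.0, 6.1]
width: 51.5
t7.65 fix (-11.7,-40.7) z -3.9 zhead 1.572 tilt 0.017 F fix [-7.8  0.6  6.1] w 51 q7 0.97
```

```bash
python3 -m handwheel '0.2 0 -6 0 0 0 -0.01; 0.2 0 -6 0 0 0 0';python3 -c "
from h import *
st()"; python3 -m handwheel '0.2 0 15 0 0 0 0; 0.2 0 20 0 0 0 0; 0.2 -25 0 0 0 0 0; 0.2 -45 0 0 0 0 0; -1 -45 10 0 0 0 0; -1 -25 20 0 0 0 0; -1 0 0 0 0 0 0; -1 0 0 0 0 0 0'
python3 - <<'E'
from h import *
st(); im,p=snap('wrist','wrist5'); print(p)
E
```

```text
clock: 7.85
eef_pos: [543.3, -87.1, -4.8]
tool_rot: [1.802, 1.541, -3.082]
force: [-14.6, 3.6, 10.9]
width: 51.3
t7.85 fix (-12.0,-41.3) z -4.8 zhead 1.572 tilt 0.030 F fix [-15.    1.1  10.9] w 51 q7 0.97
clock: 8.65
eef_pos: [496.3, -75.1, 143.9]
tool_rot: [1.386, 1.569, 2.786]
force: [-0.4, -0.4, 0.0]
width: 0.4
t8.65 fix (-60.3,-37.6) z 143.9 zhead 1.573 tilt 0.002 F fix [-0.3 -0.5  0. ] w 0 q7 1.07
{'fx': 306.5792624135101, 'fy': 306.5792624135101, 'cx': 251.55876525286328, 'cy': 189.44796178764474, 'eye': array([427.08026767, -64.5678335 , 312.87112939]), 'orientation': array([-2.76318252e-01,  8.42351670e-05,  1.39895031e+00])}
```

View pics/wrist5.png

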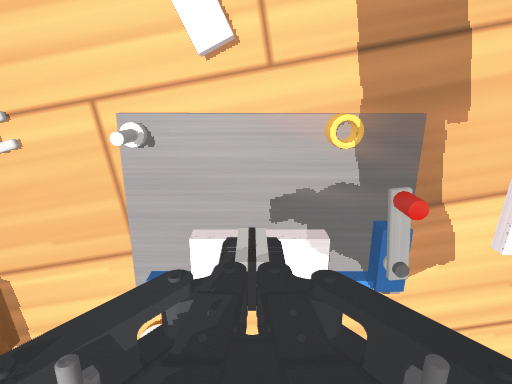

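```bash
python3 - <<'E'
from h import *
p=camera_params('wrist')
for uv in((190,238),(329,238),(150,271),(374,288)): print(uv,RF.T@(ray(p,uv,35)[0]-O))
im=cv2.imread('pics/wrist5.png'); cv2.imwrite('pics/w5c.png',cv2.resize(im[215:300,130:420],None,fx=2.7,fy=2.7,interpolation=cv2.INTER_CUBIC))
go(25,-150,60,np.pi/2)
E
```

```text
(190, 238) [ -2.21411945 -99.49791369]
(329, 238) [-2.39785084 37.43093567]
(150, 271) [  34.37066279 -142.1462293 ]
(374, 288) [53.82938207 87.94482919]
t8.70 fix (-60.6,-37.5) z 143.6 zhead 1.573 tilt 0.003 F fix [ 0.3 -0.   0.1] w -0 q7 1.07
shift in tool now [  83.3  -85.6 -112.7] in goal tool [  83.6  -85.6 -112.5] rotvec [ 0.002  0.    -0.003]
```

View pics/w5c.png

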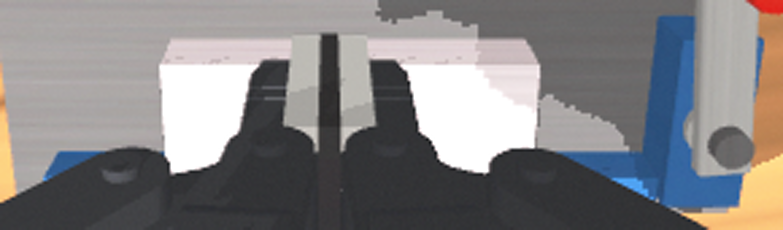

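```bash
python3 - <<'E'
from h import *
p=camera_params('wrist')
for uv in((117,113),(426,113),(270,113)): print(uv,RF.T@(ray(p,uv,10)[0]-O))
print('stop -x corner', RF.T@(ray(p,(130+658/2.7,215+18/2.7),35)[0]-O))
E
```

```text
(117, 113) [-120.8883283  -167.95697357]
(426, 113) [-121.27603855  128.13865817]
(270, 113) [-121.08030847  -21.34106674]
stop -x corner [-19.68550662  79.57727964]
```

```bash
python3 -m handwheel '-1 0 -30 -35 0 0 0; -1 0 -30 -35 0 0 0; -1 10 -20 -25 0 0 0; -1 30 -5 -5 0 0 0; -1 30 0 0 0 0 0; -1 20 0 0 0 0 0; -1 0 0 0 0 0 0'
python3 - <<'E'
from h import *
go(28,-140,30,np.pi/2)
im,p=snap('side','side8'); cv2.imwrite('pics/s8c.png',cv2.resize(im[130:290,180:320],None,fx=3.7,fy=3.7))
E
```

```text
clock: 9.4
eef_pos: [569.8, -193.9, 40.0]
tool_rot: [1.157, 1.568, 2.557]
force: [-0.9, -0.5, -0.0]
width: 0.1
t9.40 fix (32.6,-141.9) z 40.0 zhead 1.574 tilt 0.003 F fix [-0.8 -0.7 -0. ] w 0 q7 1.21
shift in tool now [10.1  4.5  1.9] in goal tool [10.   4.6  1.9] rotvec [ 0.003  0.001 -0.003]
```

View pics/s8c.png

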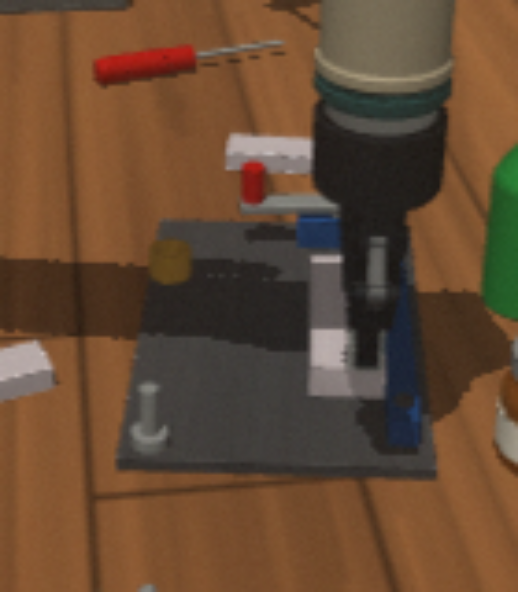

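```bash
python3 - <<'E'
from h import *
p=camera_params('side')
for z in (30,40,50,60,70): print(z,RF.T@(ray(p,(279.2,229.2),z)[0]-O))
print('block', [RF.T@(ray(p,(180+u/3.7,130+v/3.7),z)[0]-O) for u,v,z in((308,368,35),(308,395,10),(384,398,10))])
E
```

```text
30 [ 37.15499266 -94.97933439]
40 [  36.21954735 -108.94561959]
50 [  35.28410205 -122.91190479]
60 [  34.34865674 -136.87818999]
70 [  33.41321144 -150.84447519]
block [array([  -1.75059362, -104.94936468]), array([  -1.02533243, -100.54882088]), array([  49.13206636, -101.36498839])]
```

```bash
python3 -m handwheel '-1 12 4 2 0 0 0; -1 12 0 0 0 0 0; -1 10 0 0 0 0 0; -1 0 0 0 0 0 0'
python3 - <<'E'
from h import *
go(28,-110,0,np.pi/2)
im,p=snap('side','side9'); cv2.imwrite('pics/s9c.png',cv2.resize(im[130:290,180:320],None,fx=3.7,fy=3.7))
E
```

```text
clock: 9.85
eef_pos: [570.5, -191.0, 7.2]
tool_rot: [-1.178, 1.567, 0.223]
force: [-1.5, 0.2, 0.4]
width: -0.1
t9.85 fix (32.7,-139.0) z 7.2 zhead 1.575 tilt 0.004 F fix [-1.5 -0.   0.4] w -0 q7 1.18
shift in tool now [ 7.2  4.6 29. ] in goal tool [ 7.2  4.7 29. ] rotvec [0.004 0.001 0.004]
```

View pics/s9c.png

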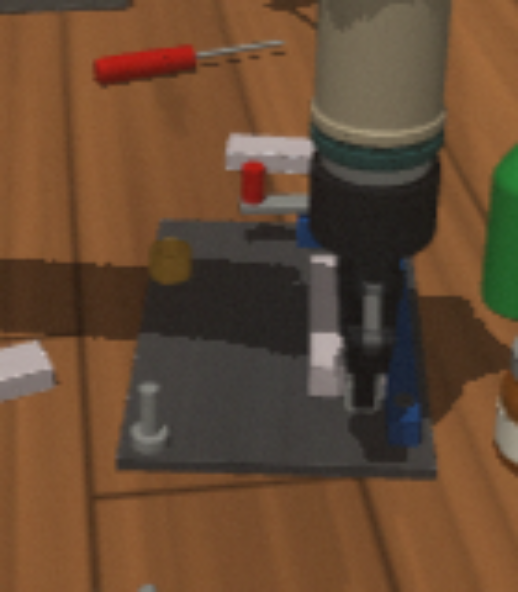

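```bash
python3 -m handwheel '-1 10 5 0 0 0 0.004; -1 0 0 8 0 0 0; -1 0 0 8 0 0 0; -1 0 0 6 0 0 0; -1 0 0 6 0 0 0; -1 0 0 6 0 0 0'
python3 - <<'E'
from h import *
go(28,-65,0,np.pi/2)
im,p=snap('side','side10'); cv2.imwrite('pics/s10c.png',cv2.resize(im[130:290,180:320],None,fx=3.7,fy=3.7))
E
```

```text
clock: 10.5
eef_pos: [573.2, -156.2, -1.0]
tool_rot: [-1.857, 1.567, -0.457]
force: [-0.5, -3.1, -1.0]
width: 0.1
t10.50 fix (29.4,-104.2) z -1.0 zhead 1.574 tilt 0.004 F fix [ 0.1 -3.2 -1. ] w 0 q7 1.11
shift in tool now [-1.1  1.3 39.2] in goal tool [-1.   1.4 39.2] rotvec [ 0.003 -0.001  0.004]
```

View pics/s10c.png

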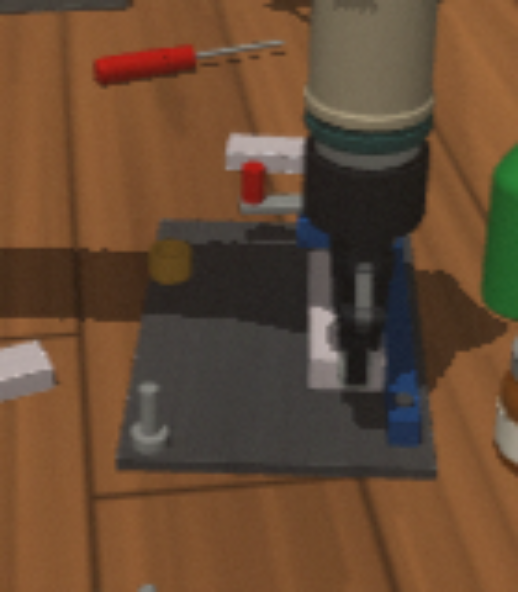

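```bash
python3 -m handwheel '-1 0 0 7 0 0 0; -1 0 0 6 0 0 0; -1 0 0 6 0 0 0; -1 0 0 6 0 0 0'
python3 - <<'E'
from h import *
go(28,-65,0,np.pi/2)
im,p=snap('side','side11'); cv2.imwrite('pics/s11c.png',cv2.resize(im[130:290,180:320],None,fx=3.7,fy=3.7))
E
```

```text
clock: 10.95
eef_pos: [577.6, -130.9, -0.8]
tool_rot: [-2.266, 1.566, -0.867]
force: [0.1, -3.0, -1.1]
width: -0.2
t10.95 fix (29.3,-78.6) z -0.8 zhead 1.573 tilt 0.005 F fix [ 0.6 -3.  -1.1] w -0 q7 1.07
shift in tool now [-0.9  1.3 13.6] in goal tool [-0.8  1.3 13.6] rotvec [ 0.002 -0.003  0.004]
```

View pics/s11c.png

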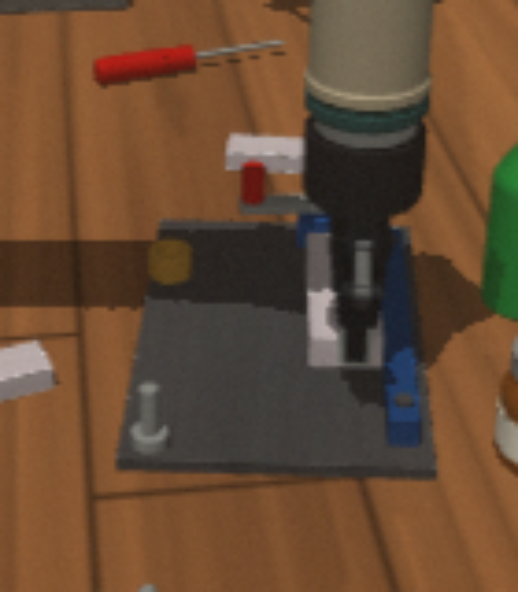

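```bash
python3 -m handwheel '-1 0 -0.5 6 0 0 0; -1 0 -0.5 5 0 0 0; -1 0 0 4 0 0 0; -1 0 0 3 0 0 0'
python3 -c "
from h import *
st()"
python3 -m handwheel '-1 0 0 3 0 0 0; -1 0 0 3 0 0 0; -1 0 0 3 0 0 0'
python3 -c "
from h import *
st()"
```

```text
clock: 11.4
eef_pos: [580.5, -114.2, -0.8]
tool_rot: [-2.988, 1.563, -1.589]
force: [-1.4, -9.7, 1.8]
width: -0.1
t11.40 fix (29.3,-61.6) z -0.8 zhead 1.572 tilt 0.008 F fix [ 0.3 -9.8  1.8] w -0 q7 1.04
clock: 11.7
eef_pos: [580.2, -114.7, -0.7]
tool_rot: [3.114, 1.55, -1.775]
force: [-1.4, -7.8, 2.0]
width: -0.0
t11.70 fix (29.2,-62.1) z -0.7 zhead 1.567 tilt 0.020 F fix [-0.  -7.9  2. ] w -0 q7 1.02
```

```bash
python3 -m handwheel '-1 0 0 6 0 0 0; -1 0 0 6 0 0 0'
python3 -c "
from h import *
st()"
python3 -m handwheel '-1 0 0 -15 0 0.02 0; -1 0 0 -15 0 0 0; -1 -40 0 0 0 0 0; -1 -45 20 0 0 0 0; -1 -45 40 0 0 0 0; -1 -40 40 0 0 0 0; -1 -25 40 0 0 0 0; -1 0 0 25 0 0 0;-1 0 0 0 0 0 0'
python3 - <<'E'
from h import *
st(); im,p=snap('wrist','wrist12'); print(p)
E
```

```text
clock: 11.9
eef_pos: [580.0, -114.9, -0.6]
tool_rot: [3.066, 1.535, -1.83]
force: [-2.4, -12.5, 4.0]
width: -0.1
t11.90 fix (29.0,-62.4) z -0.6 zhead 1.560 tilt 0.036 F fix [ -0.2 -12.7   4. ] w -0 q7 1.01
clock: 12.8
eef_pos: [452.4, -82.1, 188.5]
tool_rot: [-3.023, 1.527, -1.633]
force: [0.6, -0.1, -0.4]
width: -0.0
t12.80 fix (-102.4,-52.0) z 188.5 zhead 1.563 tilt 0.044 F fix [ 0.6  0.  -0.4] w -0 q7 1.09
{'fx': 306.5792624135101, 'fy': 306.5792624135101, 'cx': 251.55876525286328, 'cy': 189.44796178764474, 'eye': array([383.50101506, -63.23108688, 356.83332678]), 'orientation': array([-0.28339203,  0.04412705,  1.38894985])}
```

View pics/wrist12.png

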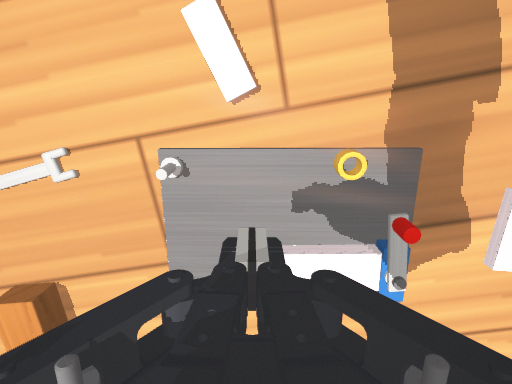

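```bash
python3 -m handwheel '-1 -30 0 0 0.14 0 0; -1 -30 0 0 0.14 0 0; -1 -30 0 0 0.14 0 0; -1 0 0 0 0.14 0 0; -1 0 0 0 0.14 0 0; -1 0 0 0 0.14 0 0; -1 0 0 0 0.14 0 0; -1 0 0 0 0.14 0 0; -1 0 0 0 0.14 0 0; -1 0 0 0 0.14 0 0'
python3 -c "
from h import *
go(0,-70,270,0)"
```

```text
clock: 13.85
eef_pos: [454.1, -83.4, 277.2]
tool_rot: [-1.724, 1.532, -1.792]
force: [0.3, -0.1, -0.3]
width: -0.2
t13.85 fix (-100.5,-53.0) z 277.2 zhead 0.106 tilt 0.039 F fix [ 0.4 -0.1 -0.3] w -0 q7 -0.10
shift in tool now [  7.7 -27.2  98.2] in goal tool [  7.2 -17.  100.5] rotvec [ 0.106 -0.004  0.038]
```

```bash
python3 -m handwheel '-1 0 -10 25 0.1 0 0.038; -1 0 -10 30 0 0 0; -1 0 0 30 0 0 0; -1 0 0 20 0 0 0; -1 0 0 0 0 0 0; -1 0 0 0 0 0 0'
python3 - <<'E'
from h import *
st(); im,p=snap('wrist','wrist13'); print(p['eye'],p['orientation']);cv2.imwrite('pics/w13.png',cv2.resize(im[0:240,90:390],None,fx=2.5,fy=2.5,interpolation=cv2.INTER_CUBIC))
E
```

```text
clock: 14.45
eef_pos: [558.4, -122.4, 271.9]
tool_rot: [2.888, 1.56, 2.713]
force: [-1.0, 0.0, -0.4]
width: -0.1
t14.45 fix (9.0,-73.5) z 271.9 zhead -0.001 tilt 0.011 F fix [-1.  -0.2 -0.4] w -0 q7 -0.11
[571.15560723 -55.7204416  440.93171546] [-0.27574118  0.01004679 -0.17527917]
```

View pics/w13.png

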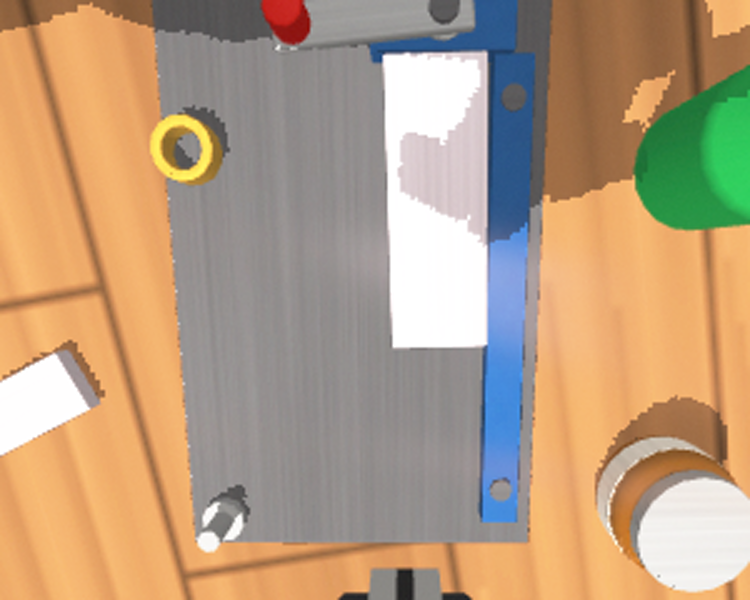

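```bash
python3 - <<'E'
from h import *
p=camera_params('wrist')
f=lambda u,v,z: np.round(RF.T@(ray(p,(90+u/2.5,v/2.5),z)[0]-O),1)
for n,a in dict(TL=(384,55,35),TR=(487,52,35),BL=(393,348,35),BR=(487,346,35),fenceB=(482,522,30),stopL=(372,47,35),knob=(287,12,77),bush=(185,148,32),bolt=(208,541,52)).items(): print(n,f(*a))
go(-46,150,150,0)
E
```

```text
TL [-3.4 86.9]
TR [45.6 88. ]
BL [  0.  -51.9]
BR [ 49.4 -50.9]
fenceB [  49.8 -150.5]
stopL [-9.1 90.3]
knob [-42.8  93.9]
bush [-102.7   46.5]
bolt [-100.6 -153.8]
t14.50 fix (8.8,-73.5) z 271.9 zhead -0.002 tilt 0.010 F fix [0.5 0.4 0.6] w 0 q7 -0.11
shift in tool now [123.  223.2 -53.9] in goal tool [121.9 223.5 -54.8] rotvec [-0.002 -0.01  -0.002]
```

```bash
python3 - <<'E'
from h import *
p=camera_params('wrist')
im=cv2.imread('pics/wrist13.png')
h=cv2.cvtColor(im,cv2.COLOR_BGR2HSV)
m=(h[...,0]>100)&(h[...,0]<125)&(h[...,1]>90)
b=(h[...,1]<40)&(h[...,2]>150)
f=lambda u,v,z: np.round(RF.T@(ray(p,(u,v),z)[0]-O),1)
for v in range(24,206,10):
    u=np.where(m[v,250:320])[0]+250; w=np.where(b[v,235:300])[0]+235
    print(v,'fenceL',f(u[0],v,30),'fenceR',f(u[-1]+1,v,30), 'block',f(w[0],v,35) if len(w) else '',f(w[-1]+1,v,35) if len(w) else '')
E
```

```text
24 fenceL [46.4 85.6] fenceR [69.3 85.5] block [-4.1 84.7] [46.  84.5]
34 fenceL [47.9 74.7] fenceR [69.8 74.6] block [-4.2 73.9] [46.3 73.7]
44 fenceL [48.3 63.5] fenceR [69.1 63.4] block [-3.1 62.9] [46.6 62.7]
54 fenceL [48.6 52.2] fenceR [69.6 52.1] block [-3.2 51.7] [46.9 51.5]
64 fenceL [47.7 40.6] fenceR [70.1 40.6] block [-3.3 40.3] [47.2 40.1]
74 fenceL [48.  28.9] fenceR [69.3 28.9] block [-2.2 28.7] [47.5 28.5]
84 fenceL [48.3 17. ] fenceR [69.8 17. ] block [-3.5 16.9] [47.8 16.7]
94 fenceL [49.9  4.9] fenceR [69.1  4.8] block [-15.    4.9] [48.2  4.8]
104 fenceL [50.3 -7.4] fenceR [68.3 -7.5] block [-15.3  -7.2] [48.5 -7.4]
114 fenceL [ 50.6 -20. ] fenceR [ 68.8 -20. ] block [-15.5 -19.6] [ 48.8 -19.8]
124 fenceL [ 49.7 -32.7] fenceR [ 69.3 -32.7] block [ -1.4 -32.3] [ 49.2 -32.4]
134 fenceL [ 50.  -45.7] fenceR [ 68.5 -45.7] block [ -0.2 -45.1] [ 49.5 -45.2]
144 fenceL [ 47.7 -58.9] fenceR [ 69.  -58.9] block  
154 fenceL [ 48.  -72.3] fenceR [ 69.6 -72.3] block  
164 fenceL [ 48.4 -86. ] fenceR [ 70.1 -86. ] block  
174 fenceL [ 47.4 -99.9] fenceR [ 69.3 -99.9] block [ 17.1 -98.8] [ 18.5 -98.8]
184 fenceL [  49.1 -114.1] fenceR [  69.9 -114.1] block [  17.2 -112.8] [  71.9 -112.8]
194 fenceL [  48.1 -128.6] fenceR [  69.  -128.6] block [  17.3 -127.1] [  72.4 -127.1]
204 fenceL [  48.5 -143.3] fenceR [  69.6 -143.3] block [  17.3 -141.7] [  73.  -141.6]
```

```bash
python3 -m handwheel '-1 15 40 -20 0 -0.01 0; -1 25 40 -20 0 0 0; -1 35 25 -12 0 0 0; -1 45 0 0 0 0 0; -1 45 0 0 0 0 0; -1 30 0 0 0 0 0; -1 0 0 0 0 0 0'
python3 -c "
from h import *
go(-45,33,0,0)"
```

```text
clock: 15.2
eef_pos: [521.2, -6.3, 75.2]
tool_rot: [0.535, 1.564, 0.361]
force: [-0.2, -0.1, 0.5]
width: 0.0
t15.20 fix (-47.7,34.5) z 75.2 zhead -0.001 tilt 0.007 F fix [-0.2 -0.2  0.5] w 0 q7 -0.42
shift in tool now [75.2 -1.8  2.2] in goal tool [75.2 -1.5  2.7] rotvec [-0.001  0.006 -0.004]
```

```bash
python3 -m handwheel '-1 30 0 0 0 0 0; -1 20 0 0 0 0 0; -1 13 0 0 0 0 0; -1 10 0 0 0 0 0'
python3 - <<'E'
from h import *
go(-20,33,0,0)
im,p=snap('side','side14'); cv2.imwrite('pics/s14c.png',cv2.resize(im[130:290,180:320],None,fx=3.7,fy=3.7))
E
```

```text
clock: 15.6
eef_pos: [524.9, -6.4, 6.5]
tool_rot: [0.354, 1.555, 0.18]
force: [-0.8, 0.7, 0.5]
width: -0.1
t15.60 fix (-44.0,35.1) z 6.5 zhead -0.001 tilt 0.016 F fix [-0.9  0.6  0.5] w -0 q7 -0.46
shift in tool now [ 6.8 -2.1 23.9] in goal tool [ 6.5 -2.1 24. ] rotvec [-0.001  0.015 -0.005]
```

View pics/s14c.png

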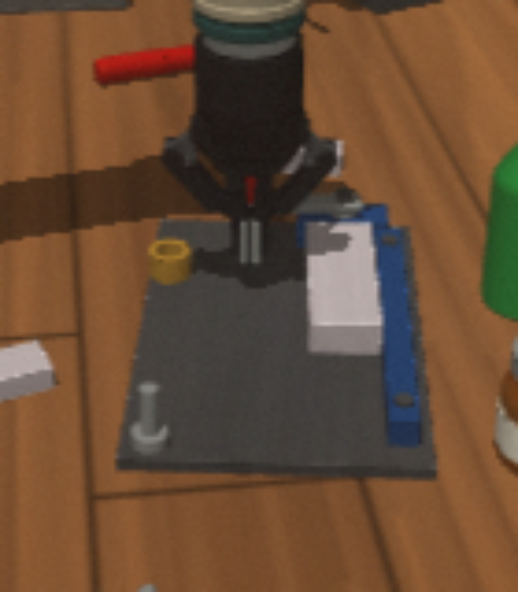

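```bash
python3 -m handwheel '-1 5 -2 8 0 0.012 0; -1 0 0 8 0 0 0; -1 0 0 8 0 0 0; -1 0 0 5 0 0 0; -1 0 0 4 0 0 0'
python3 -c "
from h import *
st()"
python3 -m handwheel '-1 0 0 3 0 0 0; -1 0 0 3 0 0 0; -1 0 0 3 0 0 0'
python3 -c "
from h import *
st()"
```

```text
clock: 16.15
eef_pos: [559.7, -14.3, 4.1]
tool_rot: [0.862, 1.563, 0.687]
force: [-2.7, 1.6, -0.6]
width: -0.1
t16.15 fix (-8.4,33.3) z 4.1 zhead -0.001 tilt 0.008 F fix [-3.   1.1 -0.6] w -0 q7 -0.43
clock: 16.45
eef_pos: [561.2, -14.5, 3.7]
tool_rot: [2.772, 1.561, 2.599]
force: [-4.8, 1.6, 4.7]
width: -0.1
t16.45 fix (-6.8,33.3) z 3.7 zhead 0.000 tilt 0.010 F fix [-5.   0.7  4.7] w -0 q7 -0.42
```

```bash
python3 -m handwheel '-1 0 0 5 0 0 0; -1 0 0 6 0 0 0; -1 0 0 6 0 0 0'
python3 -c "
from h import *
st()"
python3 -m handwheel '-1 0 0 -15 0 0 0; -1 0 0 -20 0 0 0; -1 -40 0 0 0 0 0; -1 -45 0 0 0 0 0; -1 0 -40 20 0 0 0; -1 0 -45 20 0 0 0; -1 0 -45 20 0 0 0; -1 0 -20 10 0 0 0; -1 0 0 0 0 0 0'
python3 -c "
from h import *
go(25,-100,90,0)"
```

```text
clock: 16.75
eef_pos: [560.2, -15.0, 2.4]
tool_rot: [-3.085, 1.528, 3.027]
force: [-9.7, 2.3, 9.1]
width: 0.2
t16.75 fix (-7.8,32.7) z 2.4 zhead 0.003 tilt 0.043 F fix [-10.    0.6   9.1] w 0 q7 -0.41
clock: 17.65
eef_pos: [576.5, -173.0, 91.2]
tool_rot: [-3.04, 1.534, 3.081]
force: [-0.9, -0.1, 0.3]
width: 0.2
t17.65 fix (35.5,-120.2) z 91.2 zhead 0.010 tilt 0.037 F fix [-0.9 -0.3  0.3] w 0 q7 -0.12
shift in tool now [  1.5  20.3 -10.2] in goal tool [  1.2  20.2 -10.5] rotvec [ 0.01  -0.036  0.004]
```

```bash
python3 -m handwheel '-1 30 20 -4 0 -0.036 0; -1 30 10 -4 0 0 0; -1 15 5 0 0 0 0; -1 12 0 0 0 0 0'
python3 -c "
from h import *
go(28,-62,2,0)"
```

```text
clock: 18.05
eef_pos: [575.9, -134.7, 4.4]
tool_rot: [-0.224, 1.562, -0.387]
force: [-0.4, -0.4, 1.3]
width: 0.6
t18.05 fix (28.4,-82.6) z 4.4 zhead 0.009 tilt 0.009 F fix [-0.4 -0.5  1.3] w 1 q7 -0.23
shift in tool now [ 2.3 20.6 -0.2] in goal tool [ 2.4 20.6 -0.4] rotvec [0.009 0.008 0.002]
```

```bash
python3 -m handwheel '-1 2 7 0 0.009 0.008 0; -1 0 7 0 0 0 0; -1 0 4 0 0 0 0; -1 0 4 0 0 0 0; -1 0 4 0 0 0 0'
python3 -c "
from h import *
st()"
python3 -m handwheel '-1 0 5 0 0 0 0; -1 0 6 0 0 0 0'
python3 -c "
from h import *
st()"
```

```text
clock: 18.55
eef_pos: [579.0, -112.4, 2.6]
tool_rot: [-1.816, 1.561, -1.99]
force: [-1.2, -9.8, -1.9]
width: 0.0
t18.55 fix (27.6,-60.0) z 2.6 zhead -0.001 tilt 0.010 F fix [ 0.5 -9.9 -1.9] w 0 q7 -0.27
clock: 18.75
eef_pos: [578.7, -112.7, 3.3]
tool_rot: [-1.714, 1.548, -1.895]
force: [-2.4, -11.4, -2.3]
width: -0.0
t18.75 fix (27.4,-60.4) z 3.3 zhead -0.008 tilt 0.023 F fix [ -0.4 -11.7  -2.3] w -0 q7 -0.29
```

Seated again. Back off, rise and look.

```bash
python3 -m handwheel '-1 0 -15 0 0 0 0.02; -1 0 -15 0 0 0 0; -1 -45 0 0 0 0 0; -1 -45 0 0 0 0 0; -1 -45 0 0 0 0 0; -1 -45 0 0 0 0 0; -1 -45 0 0 0 0 0; -1 -35 0 0 0 0 0; -1 0 0 0 0 0 0;-1 0 0 0 0 0 0'
python3 - <<'E'
from h import *
st(); im,p=snap('wrist','wrist15'); print(p['eye'],p['orientation']);cv2.imwrite('pics/w15.png',cv2.resize(im[0:240,90:390],None,fx=2.5,fy=2.5,interpolation=cv2.INTER_CUBIC))
h=cv2.cvtColor(im,cv2.COLOR_BGR2HSV)
m=(h[...,0]>100)&(h[...,0]<125)&(h[...,1]>90)
f=lambda u,v,z: np.round(RF.T@(ray(p,(u,v),z)[0]-O),1)
for v in range(24,166,14):
    u=np.where(m[v])[0]
    print(v,'fenceL',f(u[0],v,30),f(u[0],v,35),'fenceR',f(u[-1]+1,v,30))
E
```

```text
clock: 19.75
eef_pos: [575.1, -145.2, 278.8]
tool_rot: [-0.82, 1.564, -1.005]
force: [-0.3, -0.1, -1.1]
width: 0.2
t19.75 fix (29.3,-93.1) z 278.8 zhead -0.013 tilt 0.006 F fix [-0.3 -0.2 -1.1] w 0 q7 -0.12
[586.39498587 -77.01513833 447.30013489] [-0.28304953 -0.00452217 -0.18647484]
24 fenceL [49.5 65.6] [49.3 64.5] fenceR [69.1 65.3]
38 fenceL [50.8 49.9] [50.5 49. ] fenceR [69.4 49.7]
52 fenceL [49.5 33.9] [49.3 33.3] fenceR [69.6 33.7]
66 fenceL [49.5 17.6] [49.3 17.1] fenceR [69.8 17.3]
80 fenceL [49.5  0.8] [49.3  0.5] fenceR [70.1  0.5]
94 fenceL [ 50.8 -16.4] [ 50.5 -16.5] fenceR [ 69.  -16.6]
108 fenceL [ 50.8 -34. ] [ 50.6 -33.9] fenceR [ 69.3 -34.2]
122 fenceL [ 49.5 -52. ] [ 49.2 -51.7] fenceR [ 69.5 -52.3]
136 fenceL [ 49.5 -70.5] [ 49.2 -69.9] fenceR [ 69.7 -70.8]
150 fenceL [ 49.5 -89.5] [ 49.2 -88.7] fenceR [ 70.  -89.8]
164 fenceL [  49.5 -108.9] [  49.2 -107.9] fenceR [  68.9 -109.2]
```

View pics/w15.png

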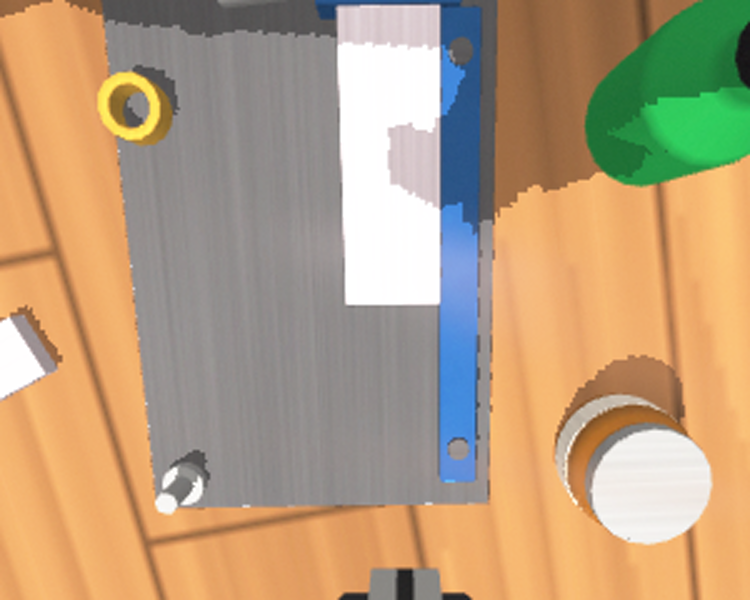

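```bash
python3 -m handwheel '-1 0 45 -15 -0.01 0 0; -1 0 45 -15 0 0 0; -1 0 45 -15 0 0 0; -1 15 45 -15 0 0 0; -1 25 40 -10 0 0 0; -1 40 5 0 0 0 0; -1 40 0 0 0 0 0; -1 0 0 0 0 0 0'
python3 - <<'E'
from h import *
go(-45,137,60,0)
ims,ps=snap('scene','scene16'); imd,pd=snap('side','side16')
cv2.imwrite('pics/sc16.png',cv2.resize(ims[110:270,180:340],None,fx=3.7,fy=3.7)); cv2.imwrite('pics/s16.png',cv2.resize(imd[120:260,180:320],None,fx=4,fy=4))
E
```

```text
clock: 20.6
eef_pos: [539.9, 94.7, 144.2]
tool_rot: [-2.438, 1.56, -2.615]
force: [-1.5, -1.2, 1.1]
width: 0.2
t20.60 fix (-46.6,137.3) z 144.2 zhead -0.004 tilt 0.011 F fix [-1.3 -1.4  1.1] w 0 q7 -0.62
shift in tool now [84.2  0.3  2.3] in goal tool [84.2 -0.3  1.6] rotvec [-0.004 -0.008  0.007]
```

View pics/sc16.png

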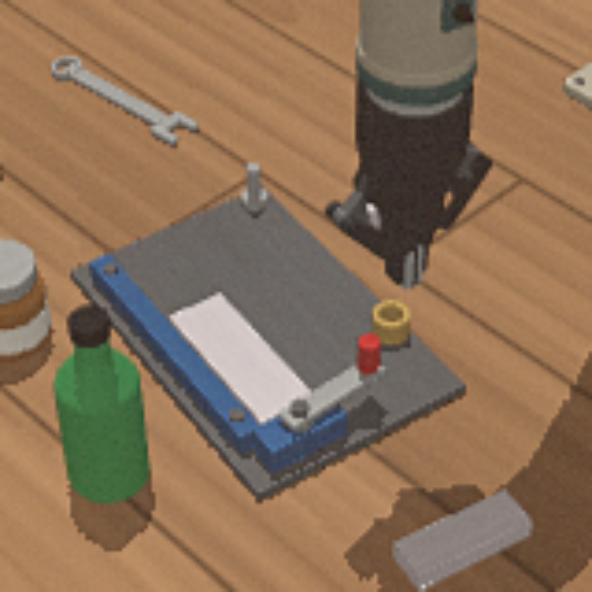

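View pics/s16.png

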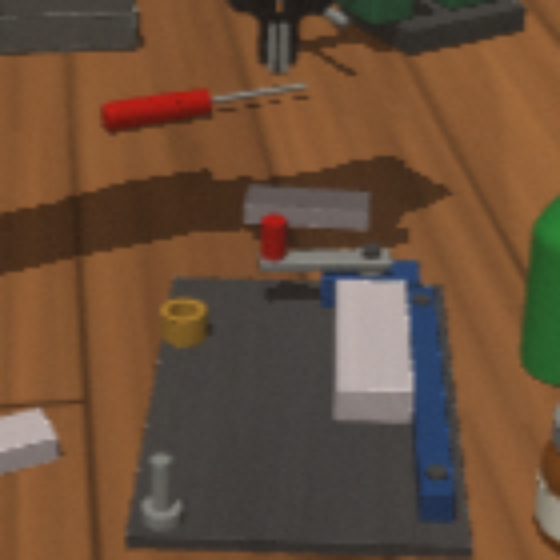

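```bash
python3 - <<'E'
from h import *
ps,pd=camera_params('scene'),camera_params('side')
print('tip',tri(ps,(180+406/3.7,110+284/3.7),pd,(180+277/4,120+72/4)))
print('knob top',tri(ps,(180+369/3.7,110+340/3.7),pd,(180+274/4,120+220/4)))
E
```

```text
tip [-46.09324964 140.93751483 168.6218571 ]
knob top [-46.10091156  98.50483594  74.87904371]
```

```bash
python3 -m handwheel '-1 35 0 0 0 0 0; -1 35 0 0 0 0 0; -1 22 0 0 0 0 0; -1 12 0 0 0 0 0; -1 0 0 0 0 0 0'
python3 -c "
from h import *
go(-46.6,122,33,0.1)"
```

```text
clock: 21.2
eef_pos: [555.7, 92.4, 52.1]
tool_rot: [0.095, 1.55, -0.092]
force: [0.8, -0.4, 0.3]
width: 0.1
t21.20 fix (-30.6,137.7) z 52.1 zhead -0.014 tilt 0.020 F fix [ 0.9 -0.3  0.3] w 0 q7 -0.68
shift in tool now [ 18.7 -16.  -16.2] in goal tool [ 19.1 -14.  -17.5] rotvec [-0.114  0.02  -0.001]
```

```bash
python3 -m handwheel '-1 0 -3 -8 -0.1 0.02 0; -1 10 0 -9 0 0 0; -1 10 0 0 0 0 0; -1 0 0 0 0 0 0'
python3 -c "
from h import *
go(-46.6,122,33,0.1)"
```

```text
clock: 21.6
eef_pos: [545.1, 91.2, 38.3]
tool_rot: [0.26, 1.558, 0.174]
force: [-0.1, 0.2, 0.6]
width: -0.1
t21.60 fix (-40.9,134.7) z 38.3 zhead 0.087 tilt 0.013 F fix [-0.2  0.2  0.6] w -0 q7 -0.62
shift in tool now [  5.2 -12.2  -6.8] in goal tool [  5.3 -12.1  -6.9] rotvec [-0.013  0.013 -0.003]
```

```bash
python3 -m handwheel '-1 4 -3 -8 -0.01 0.013 0; -1 2 -5 -2 0 0 0; -1 0 -6 0 0 0 0; -1 0 -6 -1 0 0 0'
python3 - <<'E'
from h import *
go(-46.6,122,33,0.1)
ims,ps=snap('scene','scene17')
cv2.imwrite('pics/sc17.png',cv2.resize(ims[110:270,180:340],None,fx=3.7,fy=3.7))
E
```

```text
clock: 22.0
eef_pos: [534.8, 72.4, 33.8]
tool_rot: [0.93, 1.564, 0.856]
force: [1.4, 1.4, -0.9]
width: -0.4
t22.00 fix (-47.8,114.4) z 33.8 zhead 0.098 tilt 0.007 F fix [ 1.1  1.6 -0.9] w -0 q7 -0.59
shift in tool now [0.8 7.5 2. ] in goal tool [0.8 7.5 2. ] rotvec [-0.002  0.004 -0.005]
```

View pics/sc17.png

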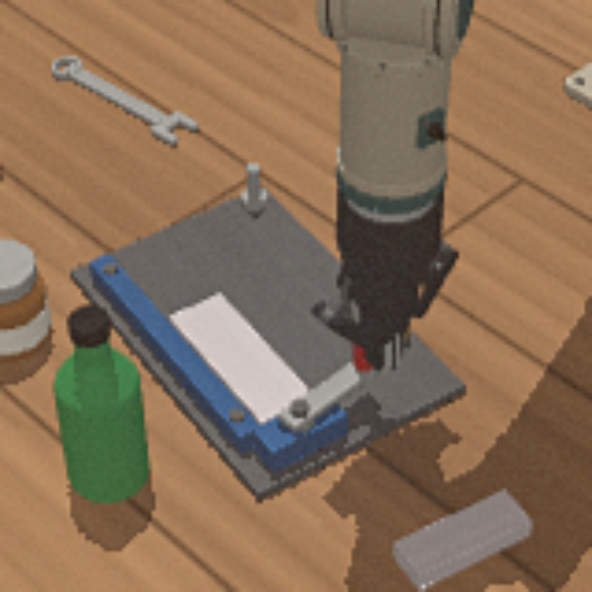

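```bash
python3 -m handwheel '-1 0 -7 -1 -0.12 0 0; -1 0 -7 -1 -0.1 0 0; -1 0 -7 -2 -0.1 0 0'
python3 - <<'E'
from h import *
s,_=st()
c=lambda t:np.array([25,105])+70*np.array([-np.cos(t),-np.sin(t)])+20*np.array([-np.sin(t),np.cos(t)])
f=RF.T@(s['eef_pos'][:2]-O)-[25,105]; print('polar r %.1f theta %.3f (nom r 72.8)'%(np.hypot(*f), np.arctan2(-f[1],-f[0])+np.arctan2(20,70)))
E
```

```text
clock: 22.35
eef_pos: [531.4, 51.5, 34.0]
tool_rot: [0.67, 1.562, 0.927]
force: [0.6, 1.6, -0.7]
width: -0.1
t22.35 fix (-47.6,93.2) z 34.0 zhead 0.430 tilt 0.008 F fix [ 0.3  1.7 -0.7] w -0 q7 -0.34
polar r 73.6 theta 0.440 (nom r 72.8)
```

Tracking well.

```bash
cat >> h.py <<'E'
def pol():
    s,_=st(); f=RF.T@(s['eef_pos'][:2]-O)-[25,105]; print('polar r %.1f theta %.3f (nom r 72.8)'%(np.hypot(*f), np.arctan2(-f[1],-f[0])+np.arctan2(20,70)))
E
python3 -m handwheel '-1 0 -7 -2 -0.1 0 0; -1 0 -7 -2 -0.1 0 0; -1 0 -7 -2 -0.1 0 0; -1 0 -7 -2 -0.1 0 0'
python3 -c "
from h import *
pol()
ims,ps=snap('scene','scene18')
cv2.imwrite('pics/sc18.png',cv2.resize(ims[110:270,180:340],None,fx=3.7,fy=3.7))"
```

```text
clock: 22.75
eef_pos: [535.8, 24.3, 34.3]
tool_rot: [0.318, 1.558, 0.994]
force: [-0.5, 2.5, -1.2]
width: 0.1
t22.75 fix (-38.5,67.2) z 34.3 zhead 0.849 tilt 0.013 F fix [-0.9  2.3 -1.2] w 0 q7 0.01
polar r 73.9 theta 0.816 (nom r 72.8)
```

View pics/sc18.png

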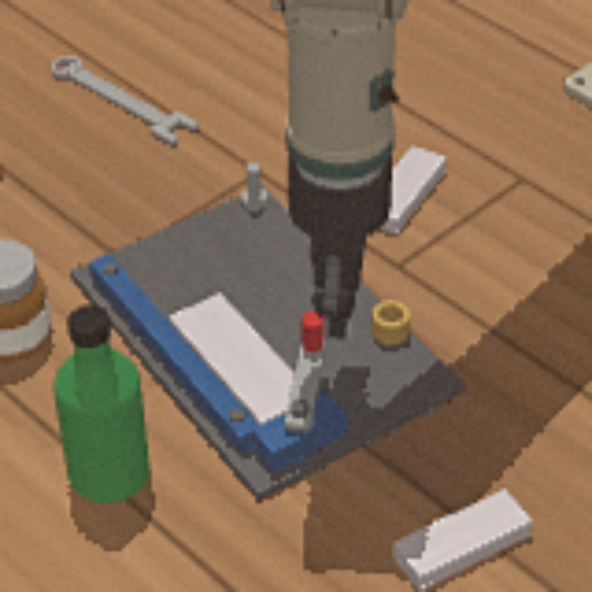

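```bash
python3 -m handwheel '-1 0 -7 -2 -0.08 0.01 0; -1 0 -7 -2 -0.1 0 0; -1 0 -7 -2 -0.1 0 0; -1 0 -7 -2 -0.1 0 0'
python3 -c "
from h import *
pol()"
```

```text
clock: 23.2
eef_pos: [549.7, -0.7, 34.3]
tool_rot: [0.845, 1.564, 1.911]
force: [-1.5, 2.5, 0.6]
width: 0.5
t23.20 fix (-20.5,45.0) z 34.3 zhead 1.239 tilt 0.007 F fix [-1.9  2.2  0.6] w 0 q7 0.36
polar r 75.3 theta 1.200 (nom r 72.8)
```

```bash
python3 -m handwheel '-1 0 -7 0 -0.1 0 0; -1 0 -7 -1 -0.1 0 0; -1 0 -6 -1 -0.08 0 0'
python3 -c "
from h import *
pol()"
python3 -m handwheel '-1 0 -4 0 -0.05 0 0; -1 0 -3 0 0 0 0'
python3 -c "
from h import *
pol()
ims,ps=snap('scene','scene19')
cv2.imwrite('pics/sc19.png',cv2.resize(ims[110:270,180:340],None,fx=3.7,fy=3.7))"
```

```text
clock: 23.5
eef_pos: [564.0, -12.6, 33.6]
tool_rot: [1.442, 1.561, 2.792]
force: [-1.4, -0.0, 0.7]
width: 0.2
t23.50 fix (-4.4,35.6) z 33.6 zhead 1.523 tilt 0.010 F fix [-1.4 -0.3  0.7] w 0 q7 0.62
polar r 75.3 theta 1.448 (nom r 72.8)
clock: 23.7
eef_pos: [569.3, -15.5, 33.1]
tool_rot: [1.582, 1.558, 2.98]
force: [-1.8, 1.4, 1.3]
width: -0.0
t23.70 fix (1.4,33.7) z 33.1 zhead 1.571 tilt 0.013 F fix [-2.   1.   1.3] w -0 q7 0.68
polar r 75.1 theta 1.529 (nom r 72.8)
```

View pics/sc19.png

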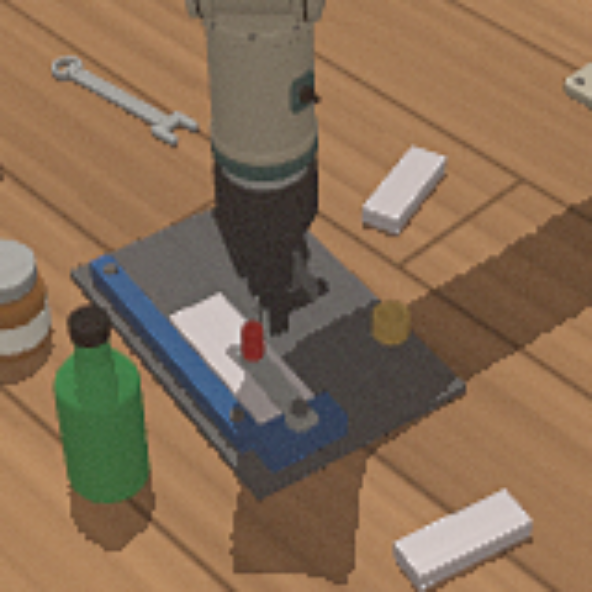

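Nearly there; push until the hard stop.

```bash
python3 -m handwheel '-1 0 -4 0 0 0.01 0; -1 0 -4 0 0 0 0'
python3 -c "
from h import *
pol()"
python3 -m handwheel '-1 0 -3 0 0 0 0; -1 0 -3 0 0 0 0'
python3 -c "
from h import *
pol()"
```

```text
clock: 23.95
eef_pos: [572.3, -17.2, 32.5]
tool_rot: [2.164, 1.544, -2.725]
force: [-13.9, 4.1, 8.9]
width: 0.3
t23.95 fix (4.5,32.6) z 32.5 zhead 1.567 tilt 0.027 F fix [-14.4   1.6   8.9] w 0 q7 0.68
polar r 75.3 theta 1.574 (nom r 72.8)
clock: 24.15
eef_pos: [571.6, -17.0, 32.1]
tool_rot: [2.098, 1.532, -2.793]
force: [-8.0, 0.5, 5.9]
width: -0.1
t24.15 fix (3.8,32.7) z 32.1 zhead 1.566 tilt 0.039 F fix [-7.9 -0.9  5.9] w -0 q7 0.68
polar r 75.4 theta 1.564 (nom r 72.8)
```

Hard stop reached (14 N, 1.57). Back off along -x, rise, and check.

```bash
python3 -m handwheel '-1 0 12 0 0 0 0; -1 0 20 0 0 0 0; -1 -40 10 0 0 0 0; -1 -45 0 0 0 0 0; -1 -45 10 -30 0 0 0.03; -1 -40 10 -40 0 0 0; -1 -20 0 -40 0 0 0; -1 0 0 0 0 0 0;-1 0 0 0 0 0 0'
python3 - <<'E'
from h import *
st()
for n in('scene','side','wrist'):
    im,p=snap(n,n+'20')
    if n=='scene': cv2.imwrite('pics/sc20.png',cv2.resize(im[110:270,140:340],None,fx=3.7,fy=3.7))
    if n=='side': cv2.imwrite('pics/s20.png',cv2.resize(im[120:260,180:350],None,fx=4,fy=4))
E
```

```text
clock: 25.05
eef_pos: [504.7, -105.9, 225.3]
tool_rot: [1.975, 1.508, -2.923]
force: [-0.3, -0.3, 0.1]
width: 0.2
t25.05 fix (-46.8,-66.4) z 225.3 zhead 1.559 tilt 0.063 F fix [-0.3 -0.4  0.1] w 0 q7 1.02
```

View pics/sc20.png

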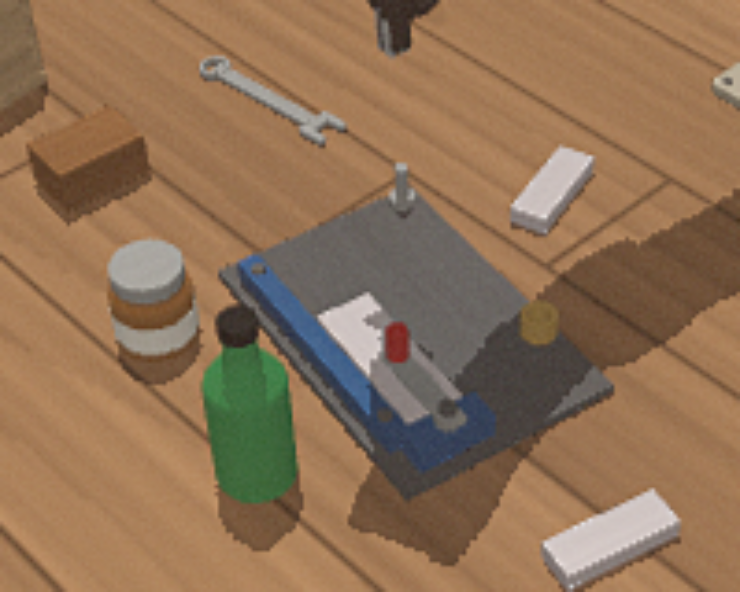

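View pics/s20.png

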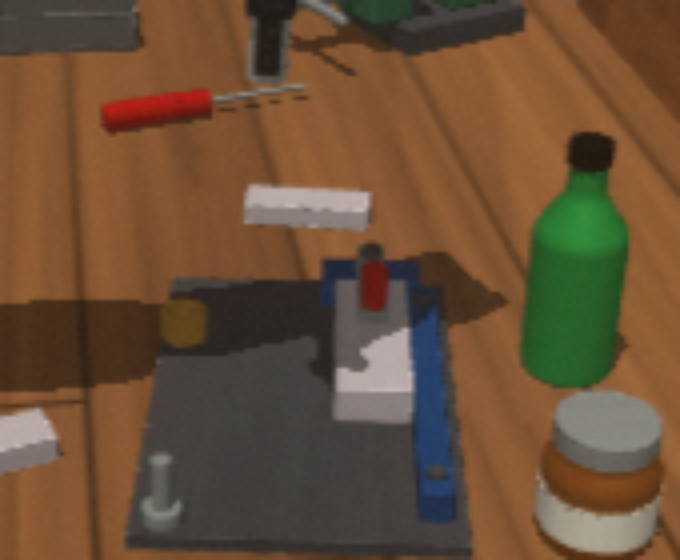

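View pics/wrist20.png

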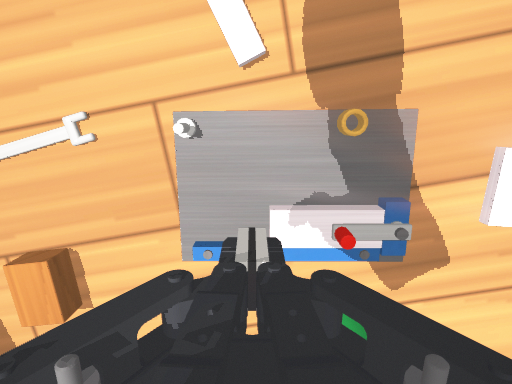

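```bash
python3 -m handwheel '-1 0 0 0 0 0 0; -1 0 0 0 0 0 0'
python3 -c "
from h import *
ps,pd=camera_params('scene'),camera_params('side')
k=tri(ps,(140+397/3.7,110+327/3.7),pd,(180+374/4,120+264/4)); print(k, np.arctan2(105-k[1],25-k[0]))
ctrl.finish_job()"
```

```text
clock: 25.4
eef_pos: [503.8, -102.4, 222.8]
tool_rot: [1.928, 1.504, -2.962]
force: [-0.6, 0.6, 0.2]
width: -0.1
[23.06082119 35.69762503 76.80867161] 1.5428222068408735
the job is handed in; nothing more can be done
```

The job is handed in at about 25.4 s, and in my last pictures the block is seated and the clamp is closed. `finish_job` gives no verdict, so this rests on my own measurements.

**What I did**
- **Fence:** I pushed the block against the fence with two fingers, building to about 15 N until the tool stopped moving.
- **End stop:** I slid the block along the fence to the stop. The block then measured about 0.027 rad off parallel, with its front end about 3 mm off the fence. I pushed that end in again and re-seated the block against the stop.
- **Clamp:** I pushed the red knob round to its hard stop, where the force rose to about 14 N, then backed off and rose clear.

**Last checks**
- **Block:** after the second push the wrist view showed it parallel to the fence with no visible gap at the fence or the stop. The side view looked the same after clamping. I did not measure its corners again after that second push.
- **Clamp:** sighting the knob top from two cameras gave about 1.54 rad. The tool position when it stalled at the stop gave about 1.57 rad.
- **Bystanders:** all those in view looked upright and in place. I did not measure them at the end.
- **Robot:** it was clear of everything, with about zero force.

**What disagreed**
- **Fingertip height:** the fingertips sat about 20 to 30 mm higher than the tool description implies. Because of this my first push passed over the block without touching it. After that I set heights from the camera images.
- **First seating:** the block's centre was at about x 22.9 and y 18 mm, so step 2's limits (21.5 and 16.5 mm) were met by only about 1.5 mm before I re-seated it.

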